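# Charge the bench mill's jar with grinding balls

### The arm

A 7-joint arm with a two-finger parallel gripper is mounted at the origin on the work surface. World frame = base frame: x ahead of the robot, y to its left, z up, the work surface at z = 0. Lengths are in m, angles in rad, forces in N, time in s.
With the tool pointing down it reaches from about 0.425 to 0.8 m from the base axis. Payload 8.3 kg.
Tool frame: the origin (TCP) lies midway between the tips of the shut fingers; the grasp point (between the pads) lies 19 mm behind it (ctrl.grip_point_offset is the distance from the TCP to the grasp point, in m); z points along the fingers, y is the line along which they close (so a half turn about z gives the same grasp; the last joint's range is limited). The gripper opens to 85 mm and grips with 20 to 120 N. Pads are 22 mm wide; open, the fingers measure 114 mm over their backs; the gripper's body (76 mm by 85 mm) begins 54 mm behind the grasp point. The pads swing forward as they close: fully open they stand 13 mm farther back than shut.
Start: joints at [1.094, 0.383, 0.016, 1.37, -0.006, 1.388, -0.046], TCP at [0.251, -0.572, 0.231] pointing down, gripper open.
Joint ranges: [-2.95, 2.95], [-0.25, 2.06], [-1.52, 1.56], [0.18, 2.33], [-1.44, 4.58], [0.02, 2.06], [-3.01, 3.01]. Speed limits (rad/s): [2.39, 2.39, 3.01, 3.01, 3.14, 3.14, 3.14].

### API

Orientations are given as a unit quaternion [x, y, z, w].
In Python, from bench import ctrl gives the robot as it stands.
- The arm moves only by the shell command python3 -m pendant 'ROWS' [FORCE]. ROWS is JSON, a list of rows, each an object with "twist": the turn, a rotation vector about the tool's x, y, z as a fraction of full scale, a list of three; "travel": the shift along the tool's x, y, z as a fraction of full scale, a list of three; "hand": the finger opening in mm, from 0 to 85.4. In form: [{"twist": [wx, wy, wz], "travel": [dx, dy, dz], "hand": hand}, ...]. A call has 1 to 5 rows; each row is the pose to reach, as a shift and turn from the pose commanded when the call began, along the tool's axes at that moment; what a row does not reach only later rows make up. Full scale, the value 1, is 0.3 m for a shift and 45 degrees for a turn. A row lasts 1/8 s, in which the tool goes at most 62.5 mm and 10.7 degrees, less where a joint would pass 70% of its speed; a pose out of reach is approached as far as the arm can. A call with a number of a shift or a turn outside -1 to 1 is refused whole. A call with a gripper value outside its range is refused whole. The fingers move at their own pace and stop on an object; FORCE is the grip in N (left out, the last holds). Time passes only in rows, so rows that repeat a pose let the fingers close. It gives the time, the measured TCP pose, the force, the opening and the grip force at its end, in the units of the state.
- ctrl.state(): the state, without advancing time (a new reading comes with each control period).
- ctrl.snapshot(name): name is "side" or "top"; returns the picture (400x640x3 uint8, blue, green, red); there is no depth.
- ctrl.calibration(name): a dict with "K" (3x3 intrinsics, pixels), "R" (3x3) and "t" (3): a world point X has camera coordinates R X + t. Camera axes: x right, y down, z forward; pixel columns grow to the right and rows downward; lengths in m; the calibration is good to about 2 mm. A picture is of the moment at which its call begins. calibration takes no time and is no camera call.
- ctrl.close_job(): hands the job in; it is judged then, once.
The state is a dict: "clock": time; "joint_pos": joint angles; "qd": joint speeds; "tau": joint torques, N m; "position": TCP position; "orientation": TCP orientation; "wrist_force": force on the tool from outside, world axes, zero at the start; "torque": the same for the moment, N m; "gripper_width": finger opening in m; "grip_force": force on a finger pad.
Only numpy, scipy, OpenCV 4.12 (cv2) and the standard library are available. Lean on these libraries where they do the work, as an engineer would, in place of code of your own. Each camera call takes 0.05 s, during which the arm holds its last target. There are 200 camera calls.

### The job

Charge the mill's jar: loosen the T-handle on its cover right to its stop (left-hand thread, so clockwise), swing the cover well aside to your right and stand the steel funnel upright in the jar's mouth. Tip the balls from all the weighing scoops that hold any through the funnel, put each emptied scoop back down flat on the bench, and once all the balls are in the jar put the funnel back upright in its ring stand. Leave the jar open with the cover aside for the powder that goes in next, and leave the other things on the bench alone.

Things in the scene. Friction and masses are not known exactly. Their poses are not given: they have to be found in the camera images.
- tee_grip (a point): Centre of the black T-handle on top of the mill's cover spindle: a bar 80 mm long, 14 mm wide, 16 mm high, the bar lying along this frame's x axis; z is up. At the start it is about 189 mm above the bench, and it rises with the cover. 28 mm of free height lies between the bar and the top of the swing arm.
- tee (a joint): Turn of the T-handle, rad: 0 fully tight, grows as it is turned CLOCKWISE seen from above (left-hand thread: clockwise loosens), 2.6 at the loose stop; starts at 0 to 0.3 and stays where left; 0.2 N m of friction. It lifts the cover 2.6 mm per rad; the cover's plug reaches 3.5 mm into the jar when tight, so the arm will not swing before about 1.5 rad.
- peg (a point): Point on the axis of the upright black peg at the free end of the swing arm, 18 mm below the peg's top. The peg is 16 mm in diameter and stands 42 mm above the arm's upper face; it is the handle for swinging the arm. About 177 mm above the bench.
- swing_arm (a joint): Swing of the arm that carries the cover, rad: 0 with the cover over the jar, grows as the peg moves away from over the jar towards -y (to the robot's right), 1.75 at the stop. Stays where it is left; about 0.12 N m of friction plus slight damping.
- pivot (a point): Point on the upright axis of the swing arm, at the height of peg, 95 mm behind the jar (away from the robot). The peg is 180 mm and the cover 95 mm from this axis. Arm: 30 mm wide, top 153 mm above the bench (161 at the hub, 20 mm radius, on this axis). The mill's housing, 100 mm high and 220 mm wide, begins 65 mm behind the jar's axis.
- jar_mouth (a point): Centre of the mouth of the steel grinding jar, level with its rim, z up, about 110 mm above the bench. Jar: 60 mm outside diameter, 48 mm inside, 84 mm deep inside, standing in the mill's round holder with its upper 50 mm showing. With the cover aside, nothing within 60 mm of the jar's axis is higher than its rim.
- funnel_seat (a point): Point on the axis of the steel funnel where its cone rests on the rim of the jar or stand; z up. Stem 36 mm outside, 31 mm inside, reaching 28 mm below this point; a 45 degree cone widens to a 110 mm mouth, its rim 39 mm above this point. In a 48 mm mouth the cone centres itself with this point at the rim's centre. Mass about 0.14 kg.
- funnel_tab (a point): Grip centre of the funnel's tab handle: a level bar 14 mm wide and 14 mm high that sticks straight out from the funnel's rim, away from the axis, between 54 and 100 mm from the axis. This point is 82 mm from the axis, 32 mm above funnel_seat; the bar runs along this frame's x axis and outward is -x.
- stand_seat (a point): Centre of the upper rim of the white tripod ring stand on which the funnel is kept: ring opening 48 mm, 70 mm outside, rim 60 mm above the bench. The stand is fixed.
- scoop0_handle (a point): Centre of the black handle of weighing scoop 0: 14 mm wide, 16 high, 56 long, 26 mm above the pan's underside. z up, -x points to the open lip, 137 mm ahead of here, 15 mm above the underside, 35 mm wide. Pan: centre 64 mm ahead, 58 mm wide, walls 30 mm high; the spout's floor slopes up 17 degrees to the lip. About 0.15 kg; holds 0 to 3 balls.
- scoop1_handle (a point): Centre of the black handle of weighing scoop 1: 14 mm wide, 16 high, 56 long, 26 mm above the pan's underside. z up, -x points to the open lip, 137 mm ahead of here, 15 mm above the underside, 35 mm wide. Pan: centre 64 mm ahead, 58 mm wide, walls 30 mm high; the spout's floor slopes up 17 degrees to the lip. About 0.15 kg; holds 0 to 3 balls.
- scoop2_handle (a point): Centre of the black handle of weighing scoop 2: 14 mm wide, 16 high, 56 long, 26 mm above the pan's underside. z up, -x points to the open lip, 137 mm ahead of here, 15 mm above the underside, 35 mm wide. Pan: centre 64 mm ahead, 58 mm wide, walls 30 mm high; the spout's floor slopes up 17 degrees to the lip. About 0.15 kg; holds 0 to 3 balls.
- ball0_center (a point): Centre of a steel grinding ball, 15 mm in diameter, 14 g; starts in the pan of scoop 0 (None if absent).
- ball1_center (a point): Centre of a steel grinding ball, 15 mm in diameter, 14 g; starts in the pan of scoop 0 (None if absent).
- ball2_center (a point): Centre of a steel grinding ball, 15 mm in diameter, 14 g; starts in the pan of scoop 0 (None if absent).
- ball3_center (a point): Centre of a steel grinding ball, 15 mm in diameter, 14 g; starts in the pan of scoop 1 (None if absent).
- ball4_center (a point): Centre of a steel grinding ball, 15 mm in diameter, 14 g; starts in the pan of scoop 1 (None if absent).
- ball5_center (a point): Centre of a steel grinding ball, 15 mm in diameter, 14 g; starts in the pan of scoop 1 (None if absent).
- ball6_center (a point): Centre of a steel grinding ball, 15 mm in diameter, 14 g; starts in the pan of scoop 2 (None if absent).
- ball7_center (a point): Centre of a steel grinding ball, 15 mm in diameter, 14 g; starts in the pan of scoop 2 (None if absent).
- ball8_center (a point): Centre of a steel grinding ball, 15 mm in diameter, 14 g; starts in the pan of scoop 2 (None if absent).
- mount_a: Bystander, to be left alone: a specimen mount, black puck 32 mm wide, 20 mm high; origin at the centre of its underside.
- suspension: Bystander, to be left alone: a white bottle, 60 mm wide, 150 mm high; origin at the centre of its underside.
- brush: Bystander, to be left alone: a brush lying on the bench; origin at the centre of its underside.

How it is judged:
On the way, in this order (a step that is already met when the one before it is completed fails the run):
1. the T-handle is loosened clockwise, to 2.2 rad or more (value of joint tee above 2.2 rad), for 0.2 s.
2. the cover is swung aside by more than 1.1 rad (value of joint swing_arm above 1.1 rad), for 0.2 s.
3. the funnel rests upright in the jar's mouth (distance between funnel_seat and jar_mouth below 0.01 m and angle between funnel_seat's own z axis and vertical below 0.2 rad), for 0.3 s.
4. every ball is in the jar, with the funnel still standing in its mouth (all of step 3 and horizontal distance between each of ball0_center, ball1_center, ball2_center, ball3_center, ball4_center, ball5_center, ball6_center, ball7_center, ball8_center and jar_mouth below 0.025 m and z of ball0_center in the frame of jar_mouth between -0.09 and -0.034 m and z of ball1_center in the frame of jar_mouth between -0.09 and -0.034 m and z of ball2_center in the frame of jar_mouth between -0.09 and -0.034 m and z of ball3_center in the frame of jar_mouth between -0.09 and -0.034 m and z of ball4_center in the frame of jar_mouth between -0.09 and -0.034 m and z of ball5_center in the frame of jar_mouth between -0.09 and -0.034 m and z of ball6_center in the frame of jar_mouth between -0.09 and -0.034 m and z of ball7_center in the frame of jar_mouth between -0.09 and -0.034 m and z of ball8_center in the frame of jar_mouth between -0.09 and -0.034 m), for 0.2 s.
5. the funnel is back in its ring stand, upright (distance between funnel_seat and stand_seat below 0.01 m and angle between funnel_seat's own z axis and vertical below 0.2 rad), for 0.2 s.
At the end, for the whole second after the job is handed in: All balls lie in the jar (34 mm or more below its rim), jar upright; funnel upright in its ring stand (10 mm, 0.2 rad); cover aside by over 1.1 rad and loosened over 2.2 rad; scoops flat on the bench (0.12 rad, handle centre below 34 mm) (all of step 5 and horizontal distance between each of ball0_center, ball1_center, ball2_center, ball3_center, ball4_center, ball5_center, ball6_center, ball7_center, ball8_center and jar_mouth below 0.025 m and z of ball0_center in the frame of jar_mouth between -0.09 and -0.034 m and z of ball1_center in the frame of jar_mouth between -0.09 and -0.034 m and z of ball2_center in the frame of jar_mouth between -0.09 and -0.034 m and z of ball3_center in the frame of jar_mouth between -0.09 and -0.034 m and z of ball4_center in the frame of jar_mouth between -0.09 and -0.034 m and z of ball5_center in the frame of jar_mouth between -0.09 and -0.034 m and z of ball6_center in the frame of jar_mouth between -0.09 and -0.034 m and z of ball7_center in the frame of jar_mouth between -0.09 and -0.034 m and z of ball8_center in the frame of jar_mouth between -0.09 and -0.034 m and value of joint swing_arm above 1.1 rad and angle between each of scoop0_handle, scoop1_handle, scoop2_handle's own z axis and vertical below 0.12 rad and height (world z) of each of scoop0_handle, scoop1_handle, scoop2_handle below 0.034 m and value of joint tee above 2.2 rad and angle between jar_mouth's own z axis and vertical below 0.1 rad); the robot touches nothing.
It fails at once if a bystander is moved by more than 40 mm or tipped over (distance of any of mount_a, suspension, brush from where it was at the start of the episode above 0.04 m or angle between any of mount_a, suspension's own z axis and vertical above 0.5 rad).
Of ball0, ball1, ball2 only 1 to 3 are there at a start; the rules pass over those that are not, and their reading is None.
Of ball3, ball4, ball5, ball6, ball7, ball8 only 1 to 6 are there at a start; the rules pass over those that are not, and their reading is None.
At some moment in a run one of scoop0, scoop1, scoop2 may be knocked a few centimetres aside while the robot is not near it.
It also fails if it takes over 210 s, if anything falls off the work surface, if the arm or the gripper's body presses on something with over 40 N, if the wrist force passes 120 N, or if a joint passes its speed limit or range.

## Working session

There is one attempt and no reset: what is moved stays moved. The work goes in short steps, Python scripts to look and compute and a shell command to move; the robot and the scene stay as the last step left them, time stands still between calls to the robot, and variables do not carry over. Pictures are saved under pics/ and viewed, at most 14 in all, crops included, and the job is handed in when it is done.

```bash
ls; mkdir -p pics; python3 - <<'E'
from bench import ctrl
import cv2
for n in("top","side"):
    cv2.imwrite(f"pics/{n}0.png",ctrl.snapshot(n)); c=ctrl.calibration(n); print(n,c)
print(ctrl.state(),ctrl.grip_point_offset)
E
```

```text
pics
top {'K': array([[483.06016473,   0.        , 313.17787211],
       [  0.        , 483.06016473, 199.69734509],
       [  0.        ,   0.        ,   1.        ]]), 'R': array([[ 0.01888956, -0.99974436,  0.0124255 ],
       [-0.98753311, -0.02059843, -0.15605787],
       [ 0.15627392, -0.00932273, -0.98766976]]), 't': array([-0.04098805,  0.54399688,  1.2520738 ])}
side {'K': array([[372.4700131 ,   0.        , 321.61968982],
       [  0.        , 372.4700131 , 197.27574249],
       [  0.        ,   0.        ,   1.        ]]), 'R': array([[-0.98898018, -0.14791841,  0.00619239],
       [-0.10094786,  0.64315934, -0.75904914],
       [ 0.10829464, -0.75130966, -0.65100389]]), 't': array([0.5435054 , 0.15924466, 0.88757936])}
{'clock': 0.1, 'joint_pos': array([ 1.09411536,  0.38415251,  0.0163931 ,  1.37105426, -0.00630528,
        1.38821461, -0.04647665]), 'qd': array([ 1.56793536e-05, -1.36147858e-03,  2.11274795e-04, -3.48473105e-03,
        3.45421001e-04,  3.20404158e-03, -1.11948746e-03]), 'tau': array([ 2.87054470e-03, -6.29139161e+01,  8.47697519e-01, -3.72754920e+01,
        1.68751861e-02,  1.04513235e-02,  7.09699384e-05]), 'position': array([ 0.25113701, -0.57182039,  0.23037764]), 'orientation': array([ 9.78666919e-01,  2.05451384e-01, -1.96332687e-04, -8.67747088e-04]), 'wrist_force': array([-0.00905608, -0.35391138, -0.38836125]), 'torque': array([ 0.0115066 , -0.01985509,  0.02205589]), 'grip_force': 0.0, 'gripper_width': 0.08547344977596955} 0.0187
```

View pics/top0.png

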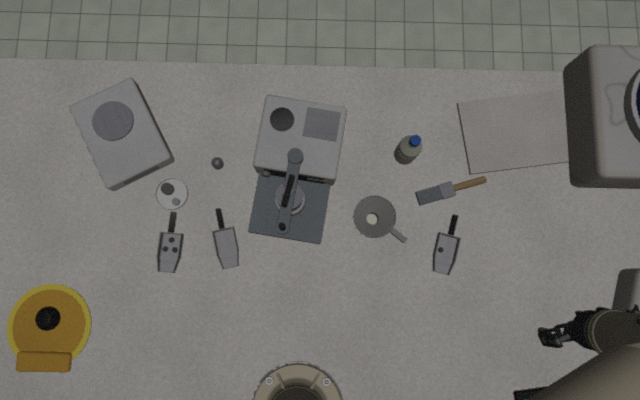

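View pics/side0.png

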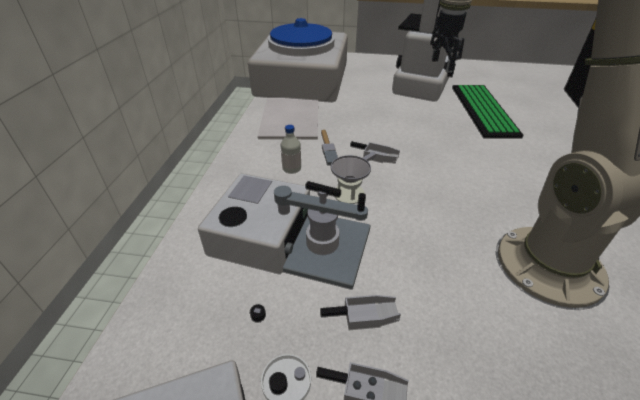

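The top picture shows the mill arm (peg at 282,227, T-handle at 289,190, pivot at 296,157) and the funnel in its stand at (375,217). The scoops are at (171,240) with 3 balls, (225,245) apparently empty, and (445,250) with 1 ball. I'll zoom in next.

```bash
cat > h.py <<'E'
from bench import ctrl
import cv2, numpy as np
from scipy.spatial.transform import Rotation as Ro
def ray(n,u,v,z):
    c=ctrl.calibration(n); R,t=c['R'],c['t']
    d=R.T@np.linalg.inv(c['K'])@[u,v,1]; o=-R.T@t
    return o+d*(z-o[2])/d[2]
def proj(n,X):
    c=ctrl.calibration(n); p=c['K']@(c['R']@np.array(X)+c['t']); return p[:2]/p[2]
def tri(a,b):  # a=(u,v) top, b=(u,v) side
    A=[];B=[]
    for n,(u,v) in(("top",a),("side",b)):
        c=ctrl.calibration(n);P=c['K']@np.c_[c['R'],c['t']]
        for w,r in((u,0),(v,1)): q=w*P[2]-P[r];A.append(q[:3]);B.append(-q[3])
    return np.linalg.lstsq(np.array(A),np.array(B),rcond=None)[0]
def to_tool(p,zrot=None):
    """shift to bring the GRIP point to world p, in tool axes fraction of 0.3 m"""
    s=ctrl.state();R=Ro.from_quat(s['orientation'])
    g=s['position']-R.as_matrix()[:,2]*ctrl.grip_point_offset
    return g,R.inv().apply(np.array(p)-g)/0.3
E
python3 - <<'E'
from h import *
a=cv2.imread("pics/top0.png")
c1=cv2.resize(a[140:280,150:350],None,fx=4,fy=4,interpolation=cv2.INTER_CUBIC)
c2=cv2.resize(a[140:280,330:510],None,fx=4,fy=4,interpolation=cv2.INTER_CUBIC)
cv2.imwrite("pics/c1.png",c1);cv2.imwrite("pics/c2.png",c2)
E
```

```text
(no output)
```

View pics/c1.png

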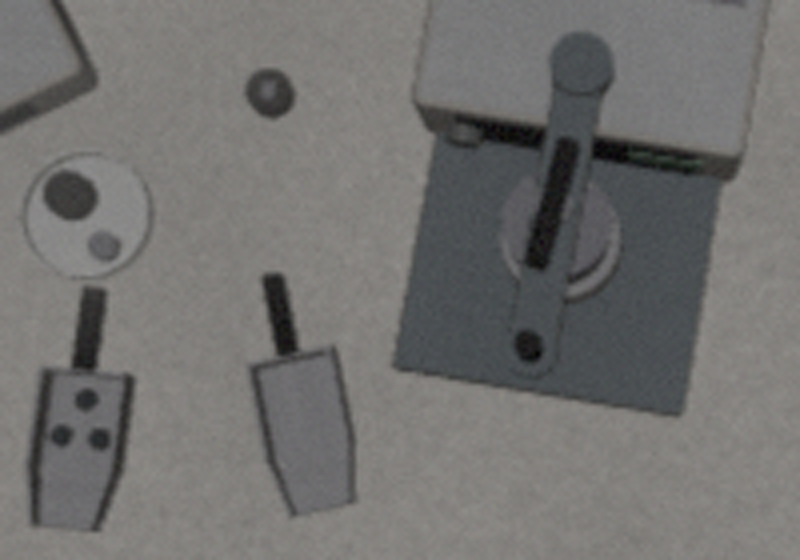

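View pics/c2.png

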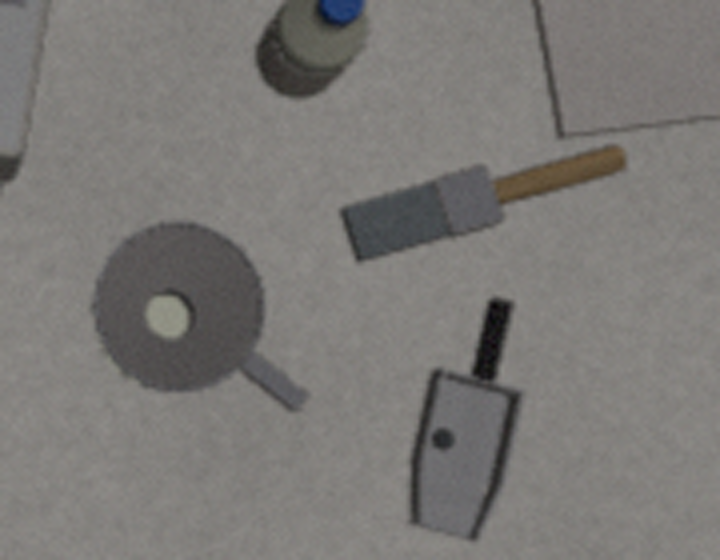

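The left scoop has 3 balls, the middle one none and the right one 1. The tee bar runs from (568,140) to (538,268) in crop c1, and the funnel tab points towards (300,402) in c2.

```bash
python3 - <<'E'
from h import *
def C1(x,y):return 150+(x+.5)/4-.5,140+(y+.5)/4-.5
def C2(x,y):return 330+(x+.5)/4-.5,140+(y+.5)/4-.5
def show(k,p):print(k,np.round(p,4))
P={}
for k,f,x,y,z in [("tee",C1,553,203,.197),("tee_a",C1,568,140,.197),("tee_b",C1,538,268,.197),("peg",C1,529,345,.195),("pivot",C1,582,62,.161),
 ("sL_h",C1,88,328,.034),("sL_ha",C1,93,289,.034),("sL_lipL",C1,32,525,.015),("sL_lipR",C1,98,530,.015),
 ("sM_h",C1,281,314,.034),("sM_ha",C1,273,275,.034),("sM_lipL",C1,293,516,.015),("sM_lipR",C1,355,501,.015),
 ("sR_h",C2,491,340,.034),("sR_ha",C2,502,302,.034),("sR_lipL",C2,412,523,.015),("sR_lipR",C2,475,540,.015),
 ("fun",C2,179,307,.099),("tabend",C2,300,402,.099),("bottle",C2,341,8,.15),("brushL",C2,360,235,.01)]:
    P[k]=ray("top",*f(x,y),z);show(k,P[k])
u=P['peg']-P['pivot'];print("arm len",np.linalg.norm(u[:2]),"ang",np.degrees(np.arctan2(u[1],u[0])))
print("jar",P['pivot'][:2]+u[:2]/np.linalg.norm(u[:2])*.095)
t=P['tee_a']-P['tee_b'];print("tee ang",np.degrees(np.arctan2(t[1],t[0])),np.linalg.norm(t))
t=P['tabend']-P['fun'];print("tab ang",np.degrees(np.arctan2(t[1],t[0])),np.linalg.norm(t),P['fun']+t/np.linalg.norm(t)*.082)
for s in("sL","sM","sR"):
    t=P[s+'_h']-(P[s+'_lipL']+P[s+'_lipR'])/2;print(s,np.degrees(np.arctan2(t[1],t[0])),np.linalg.norm(t[:2]))
s=ctrl.state();print(Ro.from_quat(s['orientation']).as_matrix().round(3),to_tool(P['tee']))
E
```

```text
tee [0.5414 0.0315 0.197 ]
tee_a [0.5796 0.0236 0.197 ]
tee_b [0.5024 0.0393 0.197 ]
peg [0.4571 0.0433 0.195 ]
pivot [0.6365 0.0176 0.161 ]
sL_h [0.479  0.3466 0.034 ]
sL_ha [0.5053 0.345  0.034 ]
sL_lipL [0.3484 0.3807 0.015 ]
sL_lipR [0.3459 0.3366 0.015 ]
sM_h [0.491  0.2185 0.034 ]
sM_ha [0.5172 0.2252 0.034 ]
sM_lipL [0.3576 0.2074 0.015 ]
sM_lipR [0.3683 0.1665 0.015 ]
sR_h [ 0.4861 -0.4056  0.034 ]
sR_ha [ 0.512  -0.4137  0.034 ]
sR_lipL [ 0.3637 -0.3548  0.015 ]
sR_lipR [ 0.3532 -0.397   0.015 ]
fun [ 0.496  -0.1867  0.099 ]
tabend [ 0.4369 -0.2635  0.099 ]
bottle [ 0.6807 -0.2817  0.15  ]
brushL [ 0.5597 -0.324   0.01  ]
arm len 0.18119305604019637 ang 171.83343467250887
jar [0.54242689 0.03109501]
tee ang -11.456187123478168 0.0787159528603588
tab ang -127.58588533912767 0.09687769317140113 [ 0.44597246 -0.25169006  0.099     ]
sL -5.2173752938021325 0.13238659098770833
sM 13.873806395269233 0.13186355486435075
sR -13.082143236259256 0.1310821976272653
[[ 0.916  0.402 -0.001]
 [ 0.402 -0.916  0.002]
 [-0.    -0.002 -1.   ]] (array([ 0.25115087, -0.57185064,  0.24907761]), array([ 1.69456275, -1.45203072,  0.17612871]))
```

```bash
cat >> h.py <<'E'
def rot(yaw,tilt=0):
    """tool z down, tool x at yaw (deg), then tilted by tilt deg about tool y"""
    return Ro.from_euler('z',yaw,degrees=True)*Ro.from_euler('x',180,degrees=True)*Ro.from_euler('y',tilt,degrees=True)
def plan(way,start=None):
    """way: [(grip point, yaw, tilt)]; prints for each the travel/twist in tool axes, pose start = planned previous"""
    s=ctrl.state(); p,R=start or (s['position'],Ro.from_quat(s['orientation'])); off=np.array([0,0,ctrl.grip_point_offset])
    for g,y,t in way:
        R2=rot(y,t);p2=np.array(g)+R2.apply(off)
        d=p2-p;w=(R.inv()*R2).as_rotvec(degrees=True)
        n=int(np.ceil(max(np.linalg.norm(d)/.29,np.abs(R.inv().apply(d)).max()/.3,np.linalg.norm(w)/45.01)))
        for i in range(n):
            tr=R.inv().apply(d/n)/.3
            print("tw",np.round(w/n/45,3),"tr",np.round(tr,3),"rows",round(max(np.linalg.norm(d/n)/.0625,np.linalg.norm(w/n)/10.7),1))
            p=p+d/n;R=R*Ro.from_rotvec(w/n,degrees=True)
        print('--',np.round(g,3),y,t); R=R2;p=p2
def st():
    s=ctrl.state();g,_=to_tool([0,0,0]);M=Ro.from_quat(s['orientation']).as_matrix()
    print(round(s['clock'],2),'grip',g.round(4),'yaw',np.degrees(np.arctan2(M[1,0],M[0,0])).round(1),'z',M[:,2].round(3),'F',s['wrist_force'].round(1),'w',round(s['gripper_width']*1e3,1),'gf',round(s['grip_force'],1),'q',s['joint_pos'].round(2))
E
python3 - <<'E'
from h import *
plan([((.541,.0315,.28),168.5,0),((.541,.0315,.190),168.5,0)])
E
```

```text
tw [-0.    -0.001 -0.804] tr [ 0.423 -0.363 -0.025] rows 3.4
tw [-0.    -0.001 -0.804] tr [ 0.556 -0.043 -0.025] rows 3.4
tw [-0.    -0.001 -0.804] tr [ 0.474  0.294 -0.026] rows 3.4
tw [-0.    -0.001 -0.804] tr [ 0.209  0.517 -0.026] rows 3.4
-- [0.541 0.032 0.28 ] 168.5 0
tw [0. 0. 0.] tr [ 0.  -0.   0.3] rows 1.4
-- [0.541 0.032 0.19 ] 168.5 0
```

```bash

python3 -m pendant '[{"twist":[0,0,-0.8],"travel":[0.42,-0.36,-0.025],"hand":60},{"twist":[0,0,-0.8],"travel":[0.42,-0.36,-0.025],"hand":60},{"twist":[0,0,-0.8],"travel":[0.42,-0.36,-0.025],"hand":60},{"twist":[0,0,-0.8],"travel":[0.42,-0.36,-0.025],"hand":60}]'
python3 -m pendant '[{"twist":[0,0,-0.8],"travel":[0.555,-0.043,-0.025],"hand":60},{"twist":[0,0,-0.8],"travel":[0.555,-0.043,-0.025],"hand":60},{"twist":[0,0,-0.8],"travel":[0.555,-0.043,-0.025],"hand":60},{"twist":[0,0,-0.8],"travel":[0.555,-0.043,-0.025],"hand":60}]'
python3 -m pendant '[{"twist":[0,0,-0.8],"travel":[0.475,0.294,-0.025],"hand":60},{"twist":[0,0,-0.8],"travel":[0.475,0.294,-0.025],"hand":60},{"twist":[0,0,-0.8],"travel":[0.475,0.294,-0.025],"hand":60},{"twist":[0,0,-0.8],"travel":[0.475,0.294,-0.025],"hand":60}]'
python3 -m pendant '[{"twist":[0,0,-0.8],"travel":[0.21,0.517,-0.025],"hand":60},{"twist":[0,0,-0.8],"travel":[0.21,0.517,-0.025],"hand":60},{"twist":[0,0,-0.8],"travel":[0.21,0.517,-0.025],"hand":60},{"twist":[0,0,-0.8],"travel":[0.21,0.517,-0.025],"hand":60},{"twist":[0,0,-0.8],"travel":[0.21,0.517,-0.025],"hand":60}]'
python3 - <<'E'
from h import *
st();plan([((.541,.0315,.190),168.5,0)])
cv2.imwrite("pics/s1.png",cv2.resize(ctrl.snapshot("side")[120:300,190:430],None,fx=3,fy=3))
E
```

```text
clock: 0.6
position: [0.3259, -0.419, 0.2391]
orientation: [0.865, 0.502, 0.001, -0.0]
wrist_force: [0.5, -0.2, 0.3]
gripper_width: 0.0601
grip_force: 0.0
clock: 1.1
position: [0.398, -0.2684, 0.2465]
orientation: [0.667, 0.745, 0.0, 0.0]
wrist_force: [-1.4, -1.4, -0.5]
gripper_width: 0.0596
grip_force: 0.0
clock: 1.6
position: [0.4709, -0.1174, 0.2539]
orientation: [0.404, 0.915, 0.001, -0.0]
wrist_force: [-0.1, -0.4, 0.2]
gripper_width: 0.0598
grip_force: 0.0
clock: 2.22
position: [0.5434, 0.0287, 0.2608]
orientation: [0.107, 0.994, 0.0, -0.001]
wrist_force: [-0.4, -1.4, -0.4]
gripper_width: 0.06
grip_force: 0.0
2.23 grip [0.5434 0.0287 0.2795] yaw 167.7 z [-0.001  0.    -1.   ] F [-0.4 -1.4 -0.4] w 60.0 gf 0.0 q [ 0.45  0.26 -0.69  1.52  0.17  1.42  1.11]
tw [ 0.    -0.001 -0.017] tr [0.009 0.007 0.298] rows 1.4
-- [0.541 0.032 0.19 ] 168.5 0
```

View pics/s1.png

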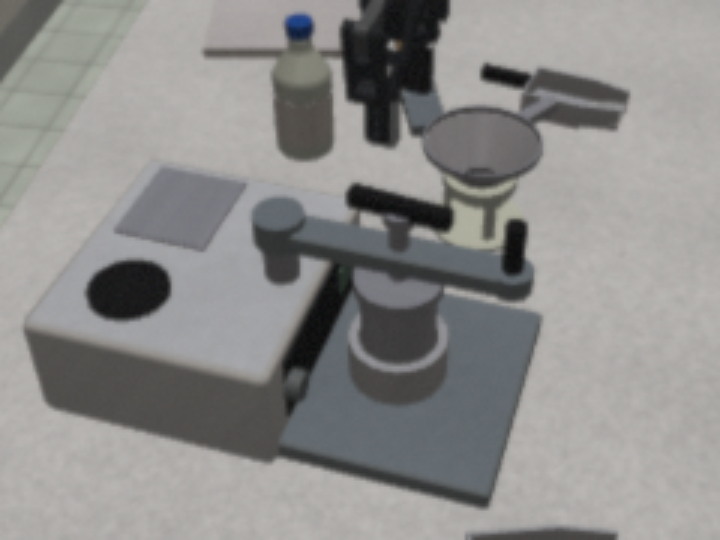

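The gripper hangs over the tee, whose bar centre is at (400,208) in the crop, and the cover is still shut. I'll descend and grip.

```bash

python3 -m pendant '[{"twist":[0,0,-0.017],"travel":[0.009,0.007,0.15],"hand":60},{"twist":[0,0,-0.017],"travel":[0.009,0.007,0.298],"hand":60},{"twist":[0,0,-0.017],"travel":[0.009,0.007,0.298],"hand":60}]' >/dev/null
python3 -m pendant '[{"twist":[0,0,0],"travel":[0,0,0],"hand":5},{"twist":[0,0,0],"travel":[0,0,0],"hand":5},{"twist":[0,0,0],"travel":[0,0,0],"hand":5},{"twist":[0,0,0],"travel":[0,0,0],"hand":5},{"twist":[0,0,0],"travel":[0,0,0],"hand":5}]' 70
python3 -c "
from h import *
st()"
```

```text
clock: 3.28
position: [0.5425, 0.0311, 0.174]
orientation: [0.101, 0.995, 0.0, 0.002]
wrist_force: [-1.9, -0.7, 6.0]
gripper_width: 0.0123
grip_force: 68.1
3.27 grip [0.5424 0.0311 0.1927] yaw 168.4 z [ 0.003 -0.    -1.   ] F [-1.9 -0.7  6. ] w 12.3 gf 68.1 q [ 0.44  0.31 -0.68  1.66  0.21  1.24  1.09]
```

```bash

for i in 1 2 3; do python3 -m pendant '[{"twist":[0,0,0.23],"travel":[0,0,-0.0017],"hand":5},{"twist":[0,0,0.46],"travel":[0,0,-0.0034],"hand":5},{"twist":[0,0,0.69],"travel":[0,0,-0.005],"hand":5},{"twist":[0,0,0.9],"travel":[0,0,-0.0065],"hand":5},{"twist":[0,0,1],"travel":[0,0,-0.007],"hand":5}]'>/dev/null
python3 -c "
from h import *
st();print(ctrl.state()['torque'].round(2))"; done
```

```text
3.9 grip [0.5425 0.0317 0.1947] yaw 123.3 z [ 0.004  0.    -1.   ] F [-0.2  0.9  4.4] w 12.5 gf 68.1 q [ 0.35  0.29 -0.56  1.66  0.16  1.23  0.34]
[ 0.11 -0.05  0.3 ]
4.53 grip [0.5426 0.0317 0.1967] yaw 78.3 z [ 0.004  0.    -1.   ] F [1.4 0.4 3. ] w 13.0 gf 68.0 q [ 0.26  0.27 -0.45  1.66  0.12  1.23 -0.42]
[ 0.12 -0.24  0.25]
5.15 grip [0.5427 0.0317 0.1988] yaw 33.3 z [ 0.004  0.001 -1.   ] F [2.5 0.8 3.2] w 12.5 gf 68.1 q [ 0.17  0.26 -0.34  1.66  0.09  1.23 -1.18]
[ 0.06 -0.38  0.29]
```

```bash

for i in 1 2 ; do python3 -m pendant '[{"twist":[0,0,0.07],"travel":[0,0,-0.0006],"hand":5},{"twist":[0,0,0.13],"travel":[0,0,-0.001],"hand":5},{"twist":[0,0,0.13],"travel":[0,0,-0.001],"hand":5}]'>/dev/null
python3 -c "
from h import *
st();print(ctrl.state()['torque'].round(2))"; done
```

```text
5.53 grip [0.5427 0.0316 0.199 ] yaw 27.7 z [ 0.004  0.001 -1.   ] F [2.  0.8 5.5] w 12.7 gf 68.5 q [ 0.16  0.26 -0.33  1.66  0.09  1.23 -1.28]
[ 0.22 -0.47 -0.04]
5.9 grip [0.5427 0.0316 0.1992] yaw 21.9 z [ 0.004  0.    -1.   ] F [2.8 1.  5.4] w 12.5 gf 68.7 q [ 0.15  0.26 -0.32  1.66  0.08  1.23 -1.37]
[ 0.15 -0.55  0.72]
```

```bash
python3 -m pendant '[{"twist":[0,0,0],"travel":[0,0,0],"hand":60},{"twist":[0,0,0],"travel":[0,0,0],"hand":60},{"twist":[0,0,0],"travel":[0,0,-0.2],"hand":60},{"twist":[0,0,0],"travel":[0,0,-0.2],"hand":60}]'
python3 -c "
from h import *
plan([((.457,.0433,.26),22,0),((.457,.0433,.191),22,0)])"
```

```text
clock: 6.4
position: [0.5435, 0.0314, 0.2434]
orientation: [0.982, 0.189, 0.004, 0.0]
wrist_force: [0.8, 1.1, -0.7]
gripper_width: 0.0602
grip_force: 0.0
tw [ 0.003 -0.009 -0.005] tr [-0.253 -0.144  0.005] rows 1.4
-- [0.457 0.043 0.26 ] 22 0
tw [0. 0. 0.] tr [ 0.   -0.    0.23] rows 1.1
-- [0.457 0.043 0.191] 22 0
```

```bash
python3 -m pendant '[{"twist":[0,-0.008,0],"travel":[-0.253,-0.144,0.005],"hand":60},{"twist":[0,-0.008,0],"travel":[-0.253,-0.144,0.005],"hand":60},{"twist":[0,-0.008,0],"travel":[-0.253,-0.144,0.005],"hand":60}]' >/dev/null
python3 -m pendant '[{"twist":[0,0,0],"travel":[0,0,0.12],"hand":60},{"twist":[0,0,0],"travel":[0,0,0.23],"hand":60},{"twist":[0,0,0],"travel":[0,0,0.23],"hand":60}]'
python3 -m pendant '[{"twist":[0,0,0],"travel":[0,0,0],"hand":5},{"twist":[0,0,0],"travel":[0,0,0],"hand":5},{"twist":[0,0,0],"travel":[0,0,0],"hand":5},{"twist":[0,0,0],"travel":[0,0,0],"hand":5}]' 40
python3 - <<'E'
from h import *
st()
s=ctrl.state();R=Ro.from_quat(s['orientation']);g,_=to_tool([0,0,0])
c=np.array([.6365,.0176,g[2]])
P=lambda a:c+Ro.from_euler('z',a,degrees=True).apply(g-c)
print(np.linalg.norm(g-c),np.degrees(np.arctan2(*(g-c)[1::-1])))
for k in(0,48):
    for a in (12,24,36,48):print(k+a,(R.inv().apply(P(k+a)-P(k))/.3).round(3))
E
```

```text
clock: 7.15
position: [0.4532, 0.0423, 0.166]
orientation: [0.982, 0.189, -0.006, 0.0]
wrist_force: [-0.3, -0.6, 0.1]
gripper_width: 0.06
grip_force: 0.0
clock: 7.65
position: [0.4555, 0.0428, 0.1697]
orientation: [0.982, 0.189, -0.002, 0.001]
wrist_force: [-0.2, -0.8, 6.1]
gripper_width: 0.0148
grip_force: 39.1
7.65 grip [0.4555 0.0428 0.1884] yaw 21.8 z [-0.003 -0.002 -1.   ] F [-0.2 -0.8  6.1] w 14.8 gf 39.1 q [ 0.16  0.09 -0.35  1.88  0.03  1.18 -1.38]
0.1827208012554497 172.06642515856424
12 [-0.051  0.117  0.   ]
24 [-0.077  0.241  0.001]
36 [-0.076  0.369  0.001]
48 [-0.049  0.493  0.001]
60 [ 0.052  0.116 -0.   ]
72 [ 0.128  0.219 -0.   ]
84 [ 0.223  0.303 -0.   ]
96 [ 0.333  0.366 -0.001]
```

```bash
python3 -m pendant '[{"twist":[0,0,0],"travel":[-0.05,0.117,0],"hand":5},{"twist":[0,0,0],"travel":[-0.077,0.24,0],"hand":5},{"twist":[0,0,0],"travel":[-0.076,0.367,0],"hand":5},{"twist":[0,0,0],"travel":[-0.049,0.49,0],"hand":5},{"twist":[0,0,0],"travel":[-0.049,0.49,0],"hand":5}]'
python3 -m pendant '[{"twist":[0,0,0],"travel":[0.052,0.115,0],"hand":5},{"twist":[0,0,0],"travel":[0.128,0.217,0],"hand":5},{"twist":[0,0,0],"travel":[0.223,0.3,0],"hand":5},{"twist":[0,0,0],"travel":[0.332,0.363,0],"hand":5},{"twist":[0,0,0],"travel":[0.332,0.363,0],"hand":5}]'
python3 -c "
from h import *
st()"
```

```text
clock: 8.28
position: [0.4973, -0.102, 0.1693]
orientation: [0.982, 0.187, -0.002, 0.001]
wrist_force: [4.1, 2.7, 4.1]
gripper_width: 0.0144
grip_force: 41.0
clock: 8.9
position: [0.6313, -0.1628, 0.169]
orientation: [0.982, 0.189, -0.001, 0.001]
wrist_force: [1.6, -0.2, 5.5]
gripper_width: 0.0148
grip_force: 41.7
8.9 grip [ 0.6313 -0.1628  0.1877] yaw 21.8 z [-0.002 -0.002 -1.   ] F [ 1.6 -0.2  5.5] w 14.8 gf 41.7 q [ 0.32  0.48 -0.17  1.37  0.08  1.3  -1.04]
```

```bash
python3 -m pendant '[{"twist":[0,0,0],"travel":[0,0,0],"hand":50},{"twist":[0,0,0],"travel":[0,0,0],"hand":50},{"twist":[0,0,0],"travel":[0,0,-0.2],"hand":50},{"twist":[0,0,0],"travel":[0,0,-0.2],"hand":50}]'
python3 - <<'E'
from h import *
plan([((.446,-.2517,.20),52.4,0),((.446,-.2517,.093),52.4,0)])
a=ctrl.snapshot("top");cv2.imwrite("pics/t2.png",cv2.resize(a[130:290,150:480],None,fx=2.4,fy=2.4,interpolation=cv2.INTER_CUBIC))
E
```

```text
clock: 9.4
position: [0.6305, -0.1634, 0.2335]
orientation: [0.982, 0.189, 0.001, 0.002]
wrist_force: [-0.6, -0.1, 0.8]
gripper_width: 0.0497
grip_force: 0.0
tw [ 0.006  0.    -0.681] tr [-0.68   0.044  0.174] rows 3.4
-- [ 0.446 -0.252  0.2  ] 52.4 0
tw [0. 0. 0.] tr [ 0.    -0.     0.357] rows 1.7
-- [ 0.446 -0.252  0.093] 52.4 0
```

View pics/t2.png

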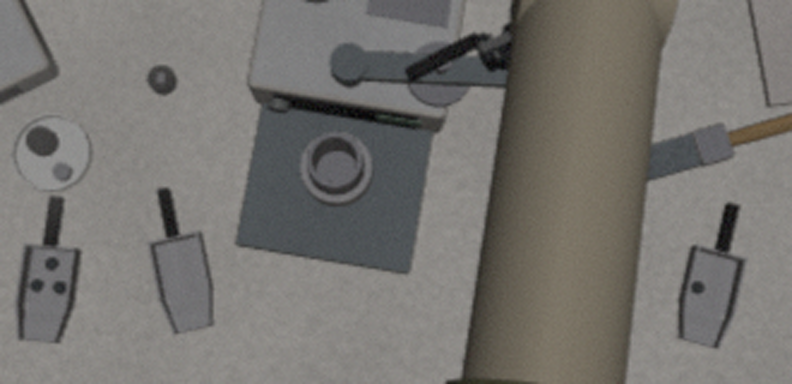

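The jar is open with its mouth at about (336,163) in the crop, and the cover is swung to the right. The scoops haven't moved.

```bash
python3 -m pendant '[{"twist":[0.006,0,-0.68],"travel":[-0.68,0.044,0],"hand":50},{"twist":[0.006,0,-0.68],"travel":[-0.68,0.044,0.1],"hand":50},{"twist":[0.006,0,-0.68],"travel":[-0.68,0.044,0.174],"hand":50},{"twist":[0.006,0,-0.68],"travel":[-0.68,0.044,0.174],"hand":50},{"twist":[0.006,0,-0.68],"travel":[-0.68,0.044,0.174],"hand":50}]'
python3 - <<'E'
from h import *
st();plan([((.446,-.2517,.093),52.4,0)])
a=ctrl.snapshot("top")
cv2.imwrite("pics/t3.png",cv2.resize(np.vstack([a[170:250,250:420],]),None,fx=4.5,fy=4.5,interpolation=cv2.INTER_CUBIC))
print(ray("top",290,197.9,.11))
E
```

```text
clock: 10.07
position: [0.4405, -0.2522, 0.1752]
orientation: [0.898, 0.439, -0.005, -0.004]
wrist_force: [0.2, 0.4, -0.6]
gripper_width: 0.0501
grip_force: 0.0
10.07 grip [ 0.4407 -0.2522  0.1939] yaw 52.1 z [-0.012  0.002 -1.   ] F [ 0.2  0.4 -0.6] w 50.1 gf 0.0 q [ 0.63  0.19 -0.19  1.75  0.04  1.22 -0.24]
tw [-0.014  0.007 -0.006] tr [0.014 0.017 0.336] rows 1.6
-- [ 0.446 -0.252  0.093] 52.4 0
[0.53749128 0.02941964 0.11      ]
```

View pics/t3.png

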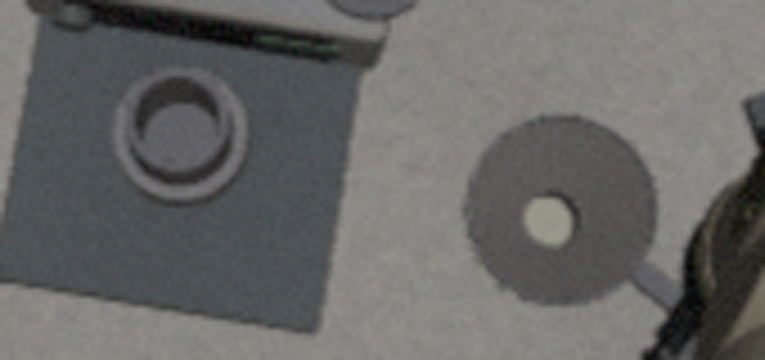

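The funnel's mouth centre is at (560,210) in the crop and the jar at about (182,129). The gripper is over the tab, so I'll grip it.

```bash
python3 -m pendant '[{"twist":[-0.014,0.007,-0.006],"travel":[0.014,0.017,0.17],"hand":50},{"twist":[-0.014,0.007,-0.006],"travel":[0.014,0.017,0.336],"hand":50},{"twist":[-0.014,0.007,-0.006],"travel":[0.014,0.017,0.336],"hand":50}]'
python3 - <<'E'
from h import *
st();plan([((.446,-.2517,.092),52.4,0)])
a=ctrl.snapshot("top")
for X in((.5425,.0313),(.5375,.029)):
    for r in(.024,.03):
        q=[proj("top",(X[0]+r*np.cos(t),X[1]+r*np.sin(t),.11)) for t in np.linspace(0,6.28,60)]
        b=((np.array(q)-[230,160]+.5)*5-.5).astype(int)
        if r==.024: im=cv2.resize(a[160:240,230:310],None,fx=5,fy=5,interpolation=cv2.INTER_CUBIC)
        cv2.polylines(im,[b],True,(0,255,0),1)
    ims=im if X[0]>.54 else np.hstack([ims,im])
cv2.imwrite("pics/t4.png",ims)
print("fun",ray("top",250+560/4.5,170+210/4.5,.099))
E
```

```text
clock: 10.5
position: [0.4479, -0.2484, 0.0729]
orientation: [0.896, 0.444, -0.001, -0.002]
wrist_force: [-1.1, -0.1, 0.5]
gripper_width: 0.05
grip_force: 0.0
10.5 grip [ 0.4479 -0.2484  0.0916] yaw 52.8 z [-0.003  0.003 -1.   ] F [-1.1 -0.1  0.5] w 50.0 gf 0.0 q [ 0.61  0.3  -0.2   1.87  0.07  0.99 -0.26]
tw [-0.005 -0.001  0.008] tr [-0.013  0.002 -0.001] rows 0.1
-- [ 0.446 -0.252  0.092] 52.4 0
fun [ 0.49524194 -0.18688688  0.099     ]
```

View pics/t4.png

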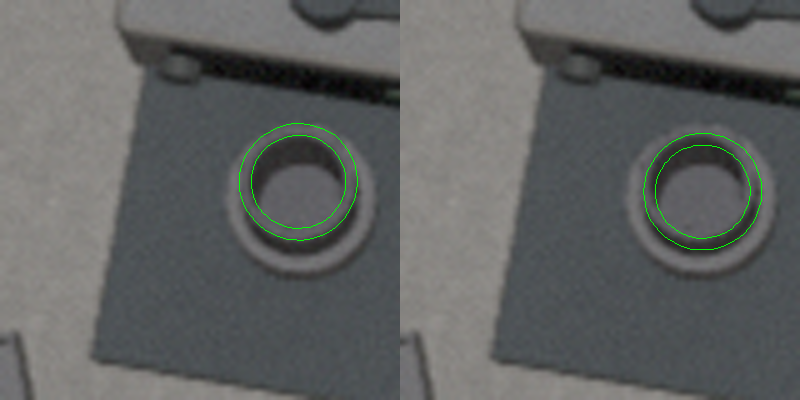

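The overlay for a jar centre of (.5425,.0313), on the left, fits the rim, so I'll keep that value. Closing on the tab.

```bash
python3 -m pendant '[{"twist":[0,0,0],"travel":[0,0,0],"hand":5},{"twist":[0,0,0],"travel":[0,0,0],"hand":5},{"twist":[0,0,0],"travel":[0,0,0],"hand":5},{"twist":[0,0,0],"travel":[0,0,0],"hand":5},{"twist":[0,0,0],"travel":[0,0,0],"hand":5}]' 70
python3 -c "
from h import *
st()"
python3 -m pendant '[{"twist":[0,0,0],"travel":[0,0,-0.1],"hand":5},{"twist":[0,0,0],"travel":[0,0,-0.25],"hand":5},{"twist":[0,0,0],"travel":[0,0,-0.35],"hand":5},{"twist":[0,0,0],"travel":[0,0,-0.35],"hand":5}]'
python3 - <<'E'
from h import *
st()
a=ctrl.snapshot("top");b=ctrl.snapshot("side")
a=cv2.resize(a[150:280,290:450],None,fx=2.5,fy=2.5);b=cv2.resize(b[60:190,280:440],None,fx=2.5,fy=2.5);cv2.imwrite("pics/t5.png",np.hstack([a,b]))
E
```

```text
clock: 11.18
position: [0.4503, -0.2512, 0.0771]
orientation: [0.896, 0.443, 0.002, 0.002]
wrist_force: [-0.9, 0.3, 7.7]
gripper_width: 0.0122
grip_force: 70.2
11.18 grip [ 0.4502 -0.2512  0.0958] yaw 52.6 z [ 0.006 -0.002 -1.   ] F [-0.9  0.3  7.7] w 12.2 gf 70.2 q [ 0.62  0.29 -0.2   1.86  0.07  0.99 -0.26]
clock: 11.68
position: [0.4503, -0.2515, 0.1835]
orientation: [0.896, 0.443, 0.003, 0.003]
wrist_force: [0.3, -0.1, -2.1]
gripper_width: 0.0126
grip_force: 69.3
11.68 grip [ 0.4502 -0.2515  0.2022] yaw 52.6 z [ 0.008 -0.003 -1.   ] F [ 0.3 -0.1 -2.1] w 12.6 gf 69.3 q [ 0.62  0.18 -0.2   1.74  0.04  1.22 -0.24]
```

View pics/t5.png

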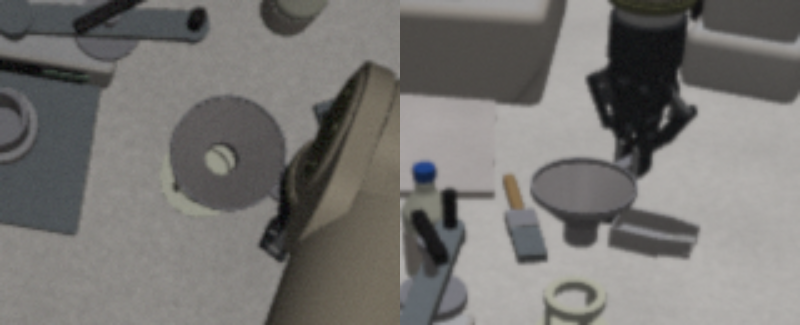

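The funnel is lifted and upright, with its rim centre at (227,154) in the top crop and the empty ring stand below.

```bash
python3 - <<'E'
from h import *
f=ray("top",290+227.5/2.5-.3,150+154.5/2.5-.3,.2054);print("rim",f)
f2=ray("side",280+(585-400)/2.5-.3,60+188/2.5-.3,.2054);print("rim side",f2)
d=np.array([.0466,.0635]);j=np.array([.5425,.0313])-d
plan([((*j,.215),52.6,0),((*j,.150),52.6,0)])
E
```

```text
rim [ 0.49438919 -0.18684575  0.2054    ]
rim side [ 0.4949355  -0.17125069  0.2054    ]
tw [ 0.003 -0.001  0.001] tr [ 0.675 -0.317 -0.053] rows 3.6
-- [ 0.496 -0.032  0.215] 52.6 0
tw [0. 0. 0.] tr [ 0.    -0.     0.217] rows 1.0
-- [ 0.496 -0.032  0.15 ] 52.6 0
```

```bash
python3 - <<'E'
from h import *
print(proj("side",(.495,-.187,.2054)),280+185/2.5,60+188/2.5, tri((380.7,211.5),(353.7,135)))
a=cv2.imread("pics/side0.png")
print(proj("side",(.4955,-.187,.099)))
s=ctrl.snapshot("side");q=[[proj("side",(.495+.055*np.cos(t),-.187+.055*np.sin(t),.2054)) for t in np.linspace(0,6.28,60)]]
q0=[[proj("side",(.4955+.055*np.cos(t),-.187+.055*np.sin(t),.099)) for t in np.linspace(0,6.28,60)]]
def ov(im,q):
    im=cv2.resize(im[60:190,280:440],None,fx=2.5,fy=2.5);cv2.polylines(im,[((np.array(q[0])-[280,60])*2.5).astype(int)],True,(0,255,0),1);return im
cv2.imwrite("pics/t6.png",np.hstack([ov(s,q),ov(a,q0)]))
E
```

```text
[354.1896107  131.69651458] 354.0 135.2 [ 0.49578518 -0.18844505  0.19479732]
[351.54790181 165.71741425]
```

View pics/t6.png

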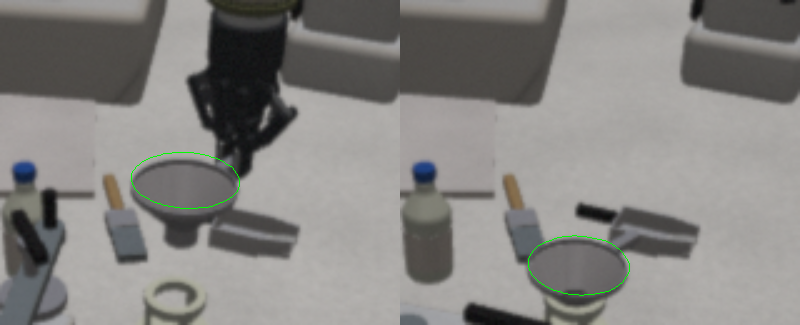

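The funnel sags about 3 mm in the grip, which is harmless. I'll move over the jar and lower it.

```bash
python3 -m pendant '[{"twist":[0,0,0],"travel":[0.17,-0.08,-0.06],"hand":5},{"twist":[0,0,0],"travel":[0.36,-0.17,-0.06],"hand":5},{"twist":[0,0,0],"travel":[0.55,-0.26,-0.06],"hand":5},{"twist":[0,0,0],"travel":[0.675,-0.317,-0.06],"hand":5},{"twist":[0,0,0],"travel":[0.675,-0.317,-0.06],"hand":5}]'
python3 - <<'E'
from h import *
st();plan([((.4959,-.0322,.150),52.6,0)])
a=ctrl.snapshot("top");b=ctrl.snapshot("side")
z=.110+.039+.06
q=[proj("side",(.5425+.055*np.cos(t),.0313+.055*np.sin(t),z)) for t in np.linspace(0,6.28,60)]
p=[proj("top",(.5425+.055*np.cos(t),.0313+.055*np.sin(t),z)) for t in np.linspace(0,6.28,60)]
def ov(im,q,r,c):
    im=cv2.resize(im[r:r+130,c:c+160],None,fx=2.5,fy=2.5);cv2.polylines(im,[((np.array(q)-[c,r])*2.5).astype(int)],True,(0,255,0),1);return im
cv2.imwrite("pics/t7.png",np.hstack([ov(a,p,130,220),ov(b,q,120,250)]))
E
```

```text
clock: 12.45
position: [0.4959, -0.0276, 0.1976]
orientation: [0.895, 0.447, 0.001, -0.0]
wrist_force: [0.6, -0.9, -2.0]
gripper_width: 0.0123
grip_force: 69.2
12.45 grip [ 0.4959 -0.0276  0.2163] yaw 53.1 z [ 0.001  0.001 -1.   ] F [ 0.6 -0.9 -2. ] w 12.3 gf 69.2 q [ 0.34  0.15 -0.39  1.75  0.06  1.25 -0.7 ]
tw [ 0.001 -0.002  0.01 ] tr [-0.013  0.009  0.221] rows 1.1
-- [ 0.496 -0.032  0.15 ] 52.6 0
```

View pics/t7.png

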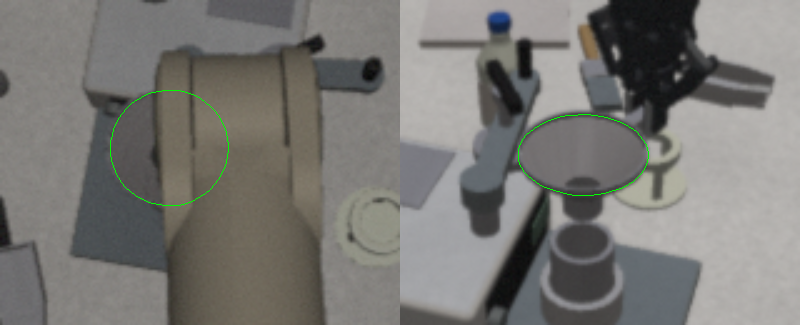

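```bash
python3 -m pendant '[{"twist":[0,0,0.01],"travel":[-0.013,0.009,0.07],"hand":5},{"twist":[0,0,0.01],"travel":[-0.013,0.009,0.13],"hand":5},{"twist":[0,0,0.01],"travel":[-0.013,0.009,0.18],"hand":5},{"twist":[0,0,0.01],"travel":[-0.013,0.009,0.21],"hand":5},{"twist":[0,0,0.01],"travel":[-0.013,0.009,0.21],"hand":5}]'
python3 - <<'E'
from h import *
st();plan([((.4959,-.0322,.146),52.6,0)])
E
```

```text
clock: 13.18
position: [0.4946, -0.0383, 0.1345]
orientation: [0.898, 0.439, -0.001, 0.0]
wrist_force: [-2.9, 0.1, -1.5]
gripper_width: 0.0127
grip_force: 71.1
13.18 grip [ 0.4946 -0.0383  0.1532] yaw 52.1 z [-0.001 -0.001 -1.   ] F [-2.9  0.1 -1.5] w 12.7 gf 71.1 q [ 0.35  0.2  -0.37  1.84  0.08  1.12 -0.72]
tw [ 0.     0.002 -0.012] tr [ 0.019 -0.009  0.024] rows 0.2
-- [ 0.496 -0.032  0.146] 52.6 0
```

```bash
python3 -m pendant '[{"twist":[0,0,0],"travel":[0.018,-0.009,0],"hand":5},{"twist":[0,0,0],"travel":[0.018,-0.009,0.012],"hand":5},{"twist":[0,0,0],"travel":[0.018,-0.009,0.024],"hand":5},{"twist":[0,0,0],"travel":[0.018,-0.009,0.024],"hand":5}]'
python3 - <<'E'
from h import *
st()
b=ctrl.snapshot("side");cv2.imwrite("pics/t8.png",cv2.resize(b[130:260,250:410],None,fx=4,fy=4))
E
```

```text
clock: 13.68
position: [0.4969, -0.0316, 0.1287]
orientation: [0.898, 0.44, 0.001, 0.001]
wrist_force: [-3.8, -4.1, 0.8]
gripper_width: 0.0127
grip_force: 71.5
13.68 grip [ 0.4969 -0.0316  0.1474] yaw 52.2 z [ 0.002 -0.002 -1.   ] F [-3.8 -4.1  0.8] w 12.7 gf 71.5 q [ 0.33  0.21 -0.38  1.84  0.09  1.1  -0.74]
```

View pics/t8.png

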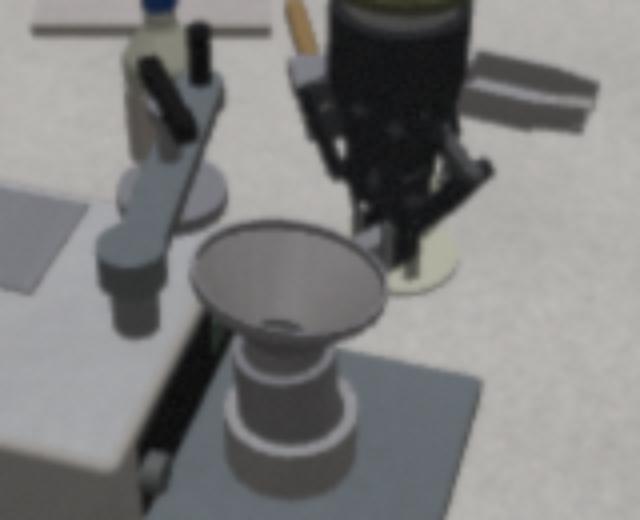

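The stem is inside the jar mouth and pressing lightly on the far side. I'll back off 2 mm, lower a little more and release.

```bash
python3 -m pendant '[{"twist":[0,0,0],"travel":[-0.007,0,0],"hand":5},{"twist":[0,0,0],"travel":[-0.007,0,0.01],"hand":5},{"twist":[0,0,0],"travel":[-0.007,0,0.015],"hand":5}]'
python3 -m pendant '[{"twist":[0,0,0],"travel":[0,0,0],"hand":22},{"twist":[0,0,0],"travel":[0,0,0],"hand":40},{"twist":[0,0,0],"travel":[0,0,0],"hand":50},{"twist":[0,0,0],"travel":[0,0,0],"hand":50}]'
python3 - <<'E'
from h import *
st()
b=ctrl.snapshot("side");cv2.imwrite("pics/t9.png",cv2.resize(b[130:260,250:410],None,fx=4,fy=4))
E
```

```text
clock: 14.1
position: [0.4963, -0.0326, 0.1243]
orientation: [0.898, 0.44, 0.001, 0.001]
wrist_force: [-3.8, -2.9, 1.0]
gripper_width: 0.0127
grip_force: 71.6
clock: 14.6
position: [0.4964, -0.0325, 0.1244]
orientation: [0.898, 0.44, 0.002, 0.001]
wrist_force: [-0.1, -0.1, 0.7]
gripper_width: 0.05
grip_force: 0.0
14.6 grip [ 0.4964 -0.0325  0.1431] yaw 52.2 z [ 0.004 -0.001 -1.   ] F [-0.1 -0.1  0.7] w 50.0 gf 0.0 q [ 0.34  0.22 -0.38  1.85  0.09  1.09 -0.74]
```

View pics/t9.png

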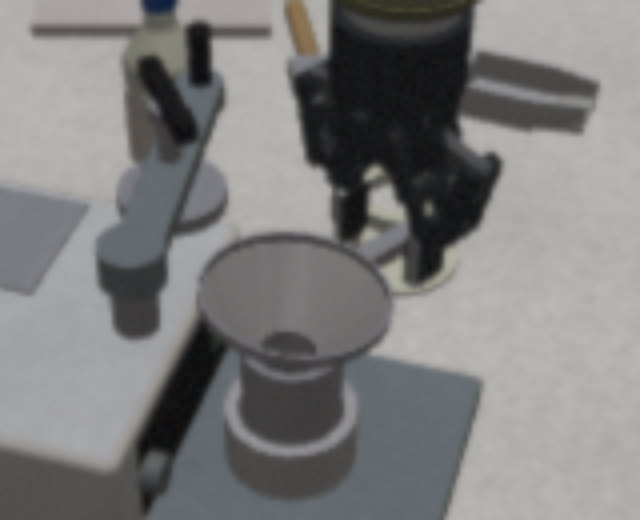

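The funnel is seated upright on the jar and released. Next I rise and detect the scoop handles and balls numerically.

```bash
python3 -m pendant '[{"twist":[0,0,0],"travel":[0,0,-0.15],"hand":50},{"twist":[0,0,0],"travel":[0,0,-0.35],"hand":50},{"twist":[0,0,0],"travel":[0,0,-0.4],"hand":50}]'
cat >> h.py <<'E'
def scoops(a=None):
    """dark elongated blobs = handles (top view); also small dark blobs = balls"""
    a=ctrl.snapshot("top") if a is None else a
    m=(a.max(2)<62).astype(np.uint8);n,l,s,c=cv2.connectedComponentsWithStats(m[:300])
    for i in range(1,n):
        if 8<=s[i,4]<260 and s[i,1]>185:
            q=np.argwhere(l==i)[:,::-1].astype(np.float32);(u,v),wh,an=cv2.minAreaRect(q)
            x=ray("top",*c[i],.034 if s[i,4]>60 else .01)
            e=q-q.mean(0);w,V=np.linalg.eigh(e.T@e);d=V[:,1]
            A=ray("top",*(c[i]+d*10),.034)-ray("top",*(c[i]-d*10),.034);
            print(s[i,4],c[i].round(1),x.round(4),np.round(wh,1),'ang',round((np.degrees(np.arctan2(A[1],A[0]))+90)%180-90,1))
E
python3 - <<'E'
from h import *
print("init");scoops(cv2.imread("pics/top0.png"));print("now");scoops();st()
E
```

```text
clock: 15.02
position: [0.4977, -0.0323, 0.2486]
orientation: [0.898, 0.44, 0.004, 0.003]
wrist_force: [-0.6, -0.2, -0.6]
gripper_width: 0.0501
grip_force: 0.0
init
8 [162.5 189. ] [0.571  0.3842 0.01  ] [4. 1.] ang 14.4
13 [417.7 198.9] [ 0.5581 -0.3187  0.01  ] [11.7  0.9] ang 17.9
13 [294.9 208.1] [0.5256 0.0191 0.01  ] [1.5 8.6] ang -55.2
96 [219.6 218.5] [0.4901 0.2192 0.034 ] [19.8  4.7] ang 14.6
103 [171.8 222.2] [0.4774 0.3461 0.034 ] [ 5.2 19.2] ang -5.1
10 [375.8 214.7] [ 0.5119 -0.2029  0.01  ] [6.4 1.4] ang 45.0
106 [452.3 224.6] [ 0.4863 -0.4055  0.034 ] [ 5.3 19.6] ang -14.7
50 [281.7 226.1] [0.4753 0.0538 0.01  ] [7.8 6.4] ang 21.4
55 [159.4 249.6] [0.4051 0.3814 0.01  ] [ 2.1 35.2] ang -2.4
47 [434.9 249.8] [ 0.4191 -0.3635  0.01  ] [ 2.4 35.5] ang -11.3
43 [180.1 247.1] [0.4128 0.3262 0.01  ] [ 1.9 28.4] ang -5.0
17 [171.1 239.4] [0.4332 0.3517 0.01  ] [3. 4.] ang -73.5
52 [454.4 253.7] [ 0.4098 -0.4164  0.01  ] [ 2.3 33.2] ang -16.1
15 [164.9 248.5] [0.4085 0.3669 0.01  ] [4. 3.] ang -74.7
16 [174.5 249.5] [0.4062 0.3408 0.01  ] [3. 3.] ang 3.6
15 [440.1 249.5] [ 0.
[... 455 characters left out ...]
2.1 35.1] ang -2.2
45 [435.  249.7] [ 0.4195 -0.3636  0.01  ] [ 2.4 35.5] ang -11.3
47 [179.3 250.7] [0.4033 0.3276 0.01  ] [ 2.3 33.7] ang -7.9
16 [171.  239.5] [0.4329 0.352  0.01  ] [3. 4.] ang -88.9
53 [454.5 253.1] [ 0.4113 -0.4167  0.01  ] [ 2.3 34.2] ang -16.1
16 [165.  248.5] [0.4084 0.3665 0.01  ] [3. 4.] ang -88.9
16 [174.5 249.5] [0.4062 0.3408 0.01  ] [3. 3.] ang 3.6
16 [440.  249.5] [ 0.4202 -0.3773  0.01  ] [3. 4.] ang -88.9
8 [288.  279.5] [0.3322 0.0329 0.01  ] [7. 0.] ang 1.5
9 [288. 295.] [0.2914 0.0318 0.01  ] [8. 0.] ang 1.5
15.07 grip [ 0.4974 -0.0324  0.2672] yaw 52.2 z [ 0.01  -0.002 -1.   ] F [ 0.6 -0.6  0.7] w 49.9 gf 0.0 q [ 0.35  0.11 -0.38  1.67  0.05  1.35 -0.7 ]
```

Balls are only in the left scoop (3) and the right scoop (1), and nothing has been nudged. I'll go for the left one, using yaw +45° at the pour so it clears the hub.

```bash
python3 - <<'E'
from h import *
plan([((.4774,.346,.18),-5.1,0),((.4774,.346,.027),-5.1,0)])
E
```

```text
tw [ 0.004 -0.006  0.637] tr [ 0.477 -0.414  0.144] rows 3.1
tw [ 0.004 -0.006  0.637] tr [ 0.221 -0.592  0.144] rows 3.1
-- [0.477 0.346 0.18 ] -5.1 0
tw [0. 0. 0.] tr [ 0.   -0.    0.51] rows 2.4
-- [0.477 0.346 0.027] -5.1 0
```

```bash
python3 -m pendant '[{"twist":[0.004,-0.006,0.637],"travel":[0.477,-0.414,0],"hand":45},{"twist":[0.004,-0.006,0.637],"travel":[0.477,-0.414,0],"hand":45},{"twist":[0.004,-0.006,0.637],"travel":[0.477,-0.414,0.144],"hand":45},{"twist":[0.004,-0.006,0.637],"travel":[0.477,-0.414,0.144],"hand":45}]'>/dev/null
python3 -m pendant '[{"twist":[0.004,-0.006,0.637],"travel":[0.221,-0.592,0.144],"hand":45},{"twist":[0.004,-0.006,0.637],"travel":[0.221,-0.592,0.144],"hand":45},{"twist":[0.004,-0.006,0.637],"travel":[0.221,-0.592,0.144],"hand":45},{"twist":[0.004,-0.006,0.637],"travel":[0.221,-0.592,0.144],"hand":45},{"twist":[0.004,-0.006,0.637],"travel":[0.221,-0.592,0.144],"hand":45}]'>/dev/null
python3 - <<'E'
from h import *
st();plan([((.4774,.346,.027),-5.1,0)]);scoops()
E
```

```text
16.2 grip [0.4731 0.348  0.1737] yaw -4.9 z [-0.011  0.    -1.   ] F [ 0.8 -0.8 -0.3] w 45.0 gf 0.0 q [-0.28  0.41 -0.52  1.56  0.2   1.24 -2.49]
tw [0.001 0.014 0.005] tr [0.021 0.005 0.489] rows 2.3
-- [0.477 0.346 0.027] -5.1 0
26 [288.  191.7] [0.5708 0.0392 0.01  ] [ 3.4 10.4] ang -73.1
12 [417.5 198.5] [ 0.5593 -0.3182  0.01  ] [11.4  0.6] ang 16.7
95 [219.6 218.3] [0.4905 0.2193 0.034 ] [19.6  4.7] ang 14.3
104 [452.4 224.5] [ 0.4863 -0.4056  0.034 ] [ 5.2 19.6] ang -14.6
47 [434.9 249.8] [ 0.4191 -0.3635  0.01  ] [ 2.4 35.5] ang -11.3
49 [454.6 253.1] [ 0.4113 -0.4169  0.01  ] [ 2.3 32.5] ang -16.2
15 [440.1 249.5] [ 0.4203 -0.3777  0.01  ] [3. 4.] ang 77.0
```

```bash
python3 -m pendant '[{"twist":[0,0.01,0.005],"travel":[0.015,0.005,0.2],"hand":45},{"twist":[0,0.01,0.005],"travel":[0.015,0.005,0.37],"hand":45},{"twist":[0,0.01,0.005],"travel":[0.015,0.005,0.47],"hand":45},{"twist":[0,0.01,0.005],"travel":[0.015,0.005,0.489],"hand":45},{"twist":[0,0.01,0.005],"travel":[0.015,0.005,0.489],"hand":45}]'>/dev/null
python3 - <<'E'
from h import *
st();plan([((.4774,.346,.027),-5.1,0)])
E
python3 -m pendant '[{"twist":[0,0,0],"travel":[0,0,0],"hand":5},{"twist":[0,0,0],"travel":[0,0,0],"hand":5},{"twist":[0,0,0],"travel":[0,0,0],"hand":5},{"twist":[0,0,0],"travel":[0,0,0],"hand":5},{"twist":[0,0,0],"travel":[0,0,0],"hand":5}]' 90
python3 - <<'E'
from h import *
st()
C=np.array([.5425,.0313]);
def pose(th,yaw=45,back=.020,lz=.168):
    t=np.radians(th);f=.137*np.cos(t)-.011*np.sin(t);h=.137*np.sin(t)+.011*np.cos(t)
    u=np.array([np.cos(np.radians(yaw)),np.sin(np.radians(yaw))])
    return ((*(C+u*(back+f)),lz+h),yaw,th)
plan([((.4774,.346,.22),-5.1,0),((.60,.25,.26),45,0),pose(8,lz=.19),pose(8)])
E
```

```text
16.88 grip [0.4794 0.3434 0.0301] yaw -5.4 z [ 0.001  0.    -1.   ] F [ 0.5 -0.   0. ] w 44.9 gf 0.0 q [-0.31  0.56 -0.47  1.7   0.3   0.96 -2.56]
tw [-0.001 -0.002 -0.007] tr [-0.008 -0.008  0.01 ] rows 0.1
-- [0.477 0.346 0.027] -5.1 0
clock: 17.5
position: [0.4796, 0.3448, 0.0125]
orientation: [0.999, -0.047, 0.001, -0.001]
wrist_force: [-0.1, -1.1, 6.5]
gripper_width: 0.0121
grip_force: 88.1
17.5 grip [0.4795 0.3447 0.0312] yaw -5.4 z [ 0.003  0.002 -1.   ] F [-0.1 -1.1  6.5] w 12.1 gf 88.1 q [-0.32  0.56 -0.47  1.69  0.3   0.96 -2.57]
tw [-0.002 -0.004 -0.006] tr [-0.006 -0.005 -0.629] rows 3.0
-- [0.477 0.346 0.22 ] -5.1 0
tw [ 0.     0.    -0.557] tr [ 0.218  0.141 -0.067] rows 2.3
tw [ 0.     0.    -0.557] tr [ 0.137  0.22  -0.067] rows 2.3
-- [0.6  0.25 0.26] 45 0
tw [0.    0.178 0.   ] tr [-0.129  0.38   0.133] rows 2.0
-- [0.651 0.14  0.22 ] 45 8
tw [0. 0. 0.] tr [-0.01  -0.     0.073] rows 0.4
-- [0.651 0.14  0.198] 45 8
```

```bash
python3 -m pendant '[{"twist":[0,0,0],"travel":[0,0,-0.08],"hand":5},{"twist":[0,0,0],"travel":[0,0,-0.22],"hand":5},{"twist":[0,0,0],"travel":[0,0,-0.38],"hand":5},{"twist":[0,0,0],"travel":[0,0,-0.53],"hand":5},{"twist":[0,0,0],"travel":[0,0,-0.63],"hand":5}]'>/dev/null
python3 -m pendant '[{"twist":[0,0,-0.1],"travel":[0.04,0.025,-0.01],"hand":5},{"twist":[0,0,-0.24],"travel":[0.1,0.065,-0.03],"hand":5},{"twist":[0,0,-0.39],"travel":[0.16,0.105,-0.05],"hand":5},{"twist":[0,0,-0.557],"travel":[0.218,0.141,-0.067],"hand":5},{"twist":[0,0,-0.557],"travel":[0.218,0.141,-0.067],"hand":5}]'>/dev/null
python3 -m pendant '[{"twist":[0,0,-0.1],"travel":[0.025,0.04,-0.01],"hand":5},{"twist":[0,0,-0.24],"travel":[0.065,0.1,-0.03],"hand":5},{"twist":[0,0,-0.39],"travel":[0.1,0.16,-0.05],"hand":5},{"twist":[0,0,-0.557],"travel":[0.137,0.22,-0.067],"hand":5},{"twist":[0,0,-0.557],"travel":[0.137,0.22,-0.067],"hand":5}]'>/dev/null
cat >> h.py <<'E'
C=np.array([.5425,.0313])
def pose(th,yaw=45,back=.020,lz=.173):
    t=np.radians(th);f=.137*np.cos(t)-.011*np.sin(t);h=.137*np.sin(t)+.011*np.cos(t)
    u=np.array([np.cos(np.radians(yaw)),np.sin(np.radians(yaw))])
    return ((*(C+u*(back+f)),lz+h),yaw,th)
E
python3 - <<'E'
from h import *
st();scoops();plan([pose(8,lz=.195),pose(8)])
E
```

```text
19.38 grip [0.6012 0.2467 0.2585] yaw 44.5 z [ 0.001  0.    -1.   ] F [-0.2  0.6 -2.8] w 12.4 gf 88.0 q [-0.04  0.5  -0.61  1.26  0.28  1.47 -1.41]
28 [288.1 191.8] [0.5706 0.039  0.01  ] [ 4.  11.2] ang -77.9
8 [416.9 196.2] [ 0.5655 -0.3165  0.01  ] [6.3 0.9] ang 19.3
102 [452.3 224.7] [ 0.4858 -0.4054  0.034 ] [ 5.2 19.4] ang -14.1
45 [435. 249.] [ 0.4213 -0.3637  0.01  ] [ 2.1 33.5] ang -11.7
48 [455.  251.6] [ 0.4152 -0.4181  0.01  ] [ 2.  28.9] ang -15.0
15 [440.1 249.5] [ 0.4203 -0.3777  0.01  ] [3. 4.] ang 77.0
tw [-0.     0.177 -0.01 ] tr [-0.121  0.376  0.111] rows 2.0
-- [0.651 0.14  0.225] 45 8
tw [0. 0. 0.] tr [-0.01  -0.     0.073] rows 0.4
-- [0.651 0.14  0.203] 45 8
```

```bash
python3 -m pendant '[{"twist":[0,0.05,0],"travel":[-0.025,0.08,0],"hand":5},{"twist":[0,0.1,0],"travel":[-0.06,0.19,0.03],"hand":5},{"twist":[0,0.15,0],"travel":[-0.095,0.3,0.08],"hand":5},{"twist":[0,0.177,-0.01],"travel":[-0.121,0.376,0.111],"hand":5},{"twist":[0,0.177,-0.01],"travel":[-0.121,0.376,0.111],"hand":5}]'
python3 - <<'E'
from h import *
st();plan([pose(8),pose(20),pose(30),pose(40),pose(50)])
a=ctrl.snapshot("top");b=ctrl.snapshot("side")
f=lambda im,r,c:cv2.resize(im[r:r+130,c:c+160],None,fx=2.5,fy=2.5,interpolation=cv2.INTER_CUBIC)
A=f(a,130,200);B=f(b,110,250)
for n,I,r,c in(("top",A,130,200),("side",B,110,250)):
    for z in(.149,.168):
      p=(proj(n,(*C,z))-[c,r])*2.5;cv2.circle(I,(int(p[0]),int(p[1])),2,(0,255,0),-1)
cv2.imwrite("pics/t10.png",np.hstack([A,B]))
E
```

```text
clock: 20.05
position: [0.6536, 0.1397, 0.2051]
orientation: [0.922, 0.381, 0.063, -0.026]
wrist_force: [-0.0, -0.3, -2.3]
gripper_width: 0.0121
grip_force: 88.1
20.05 grip [0.6518 0.1379 0.2236] yaw 44.9 z [ 0.096  0.097 -0.991] F [-0.  -0.3 -2.3] w 12.1 gf 88.1 q [ 0.21  0.47 -0.61  1.38  0.21  1.24 -1.18]
tw [-0.     0.003 -0.003] tr [-0.005 -0.006  0.069] rows 0.3
-- [0.651 0.14  0.203] 45 8
tw [-0.     0.267 -0.   ] tr [-0.005  0.    -0.096] rows 1.1
-- [0.645 0.134 0.23 ] 45 20
tw [0.    0.222 0.   ] tr [-0.002 -0.    -0.08 ] rows 0.9
-- [0.637 0.125 0.251] 45 30
tw [ 0.     0.222 -0.   ] tr [-0.002 -0.    -0.08 ] rows 0.9
-- [0.626 0.115 0.269] 45 40
tw [ 0.     0.222 -0.   ] tr [-0.002 -0.    -0.08 ] rows 0.9
-- [0.613 0.102 0.285] 45 50
```

View pics/t10.png

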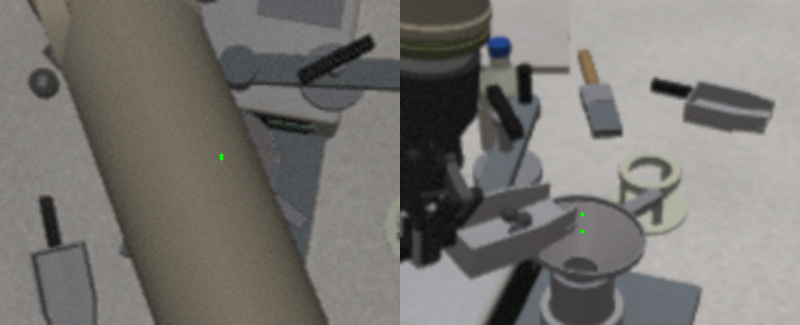

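The scoop lip at (577,212) in the side crop is over the funnel mouth, and the balls are still in the pan at (517,215). Tilting slowly.

```bash
python3 -m pendant '[{"twist":[0,0,0],"travel":[-0.005,-0.003,0.035],"hand":5},{"twist":[0,0,0],"travel":[-0.005,-0.003,0.069],"hand":5}]'>/dev/null
python3 -m pendant '[{"twist":[0,0.09,0],"travel":[-0.002,0,-0.032],"hand":5},{"twist":[0,0.18,0],"travel":[-0.003,0,-0.064],"hand":5},{"twist":[0,0.267,0],"travel":[-0.005,0,-0.096],"hand":5},{"twist":[0,0.267,0],"travel":[-0.005,0,-0.096],"hand":5}]'
python3 - <<'E'
from h import *
st();plan([pose(20),pose(30),pose(40),pose(50)])
E
python3 -m pendant '[{"twist":[0,0.07,0],"travel":[0,0,-0.027],"hand":5},{"twist":[0,0.14,0],"travel":[-0.001,0,-0.053],"hand":5},{"twist":[0,0.222,0],"travel":[-0.002,0,-0.08],"hand":5},{"twist":[0,0.222,0],"travel":[-0.002,0,-0.08],"hand":5},{"twist":[0,0.222,0],"travel":[-0.002,0,-0.08],"hand":5}]'
python3 -m pendant '[{"twist":[0,0.07,0],"travel":[0,0,-0.027],"hand":5},{"twist":[0,0.14,0],"travel":[-0.001,0,-0.053],"hand":5},{"twist":[0,0.222,0],"travel":[-0.002,0,-0.08],"hand":5},{"twist":[0,0.222,0],"travel":[-0.002,0,-0.08],"hand":5},{"twist":[0,0.222,0],"travel":[-0.002,0,-0.08],"hand":5}]'
python3 - <<'E'
from h import *
st();plan([pose(40),pose(50),pose(58)])
cv2.imwrite("pics/d1.png",ctrl.snapshot("side"))
E
```

```text
clock: 20.9
position: [0.6503, 0.1386, 0.214]
orientation: [0.909, 0.378, 0.16, -0.066]
wrist_force: [-0.0, -0.4, -1.9]
gripper_width: 0.0122
grip_force: 88.1
20.9 grip [0.6458 0.1341 0.2316] yaw 45.1 z [ 0.242  0.241 -0.94 ] F [-0.  -0.4 -1.9] w 12.2 gf 88.1 q [ 0.39  0.35 -0.68  1.57  0.05  0.99 -1.03]
tw [0.    0.001 0.003] tr [-0.004 -0.001  0.003] rows 0.0
-- [0.645 0.134 0.23 ] 45 20
tw [0.    0.222 0.   ] tr [-0.002 -0.    -0.08 ] rows 0.9
-- [0.637 0.125 0.251] 45 30
tw [ 0.     0.222 -0.   ] tr [-0.002 -0.    -0.08 ] rows 0.9
-- [0.626 0.115 0.269] 45 40
tw [ 0.     0.222 -0.   ] tr [-0.002 -0.    -0.08 ] rows 0.9
-- [0.613 0.102 0.285] 45 50
clock: 21.52
position: [0.6445, 0.1342, 0.2363]
orientation: [0.892, 0.372, 0.238, -0.099]
wrist_force: [0.0, 0.7, -2.2]
gripper_width: 0.0121
grip_force: 88.1
clock: 22.15
position: [0.6358, 0.1254, 0.2572]
orientation: [0.867, 0.362, 0.315, -0.131]
wrist_force: [-0.7, 0.5, -1.2]
gripper_width: 0.0124
grip_force: 88.2
22.15 grip [0.6274 0.1169 0.2715] yaw 45.3 z [ 0.452  0.456 -0.767] F [-0.7  0.5 -1.2] w 12.4 gf 88.2 q [ 0.8   0.18 -0.86  1.82 -0.5   0.74 -0.51]
tw [-0.004  0.002  0.005] tr [-0.011  0.002 -0.   ] rows 0.1
-- [0.626 0.115 0.269] 45 40
tw [ 0.     0.222 -0.   ] tr [-0.002 -0.    -0.08 ] rows 0.9
-- [0.613 0.102 0.285] 45 50
tw [-0.     0.178  0.   ] tr [-0.001  0.    -0.064] rows 0.7
-- [0.601 0.09  0.295] 45 58
```

```bash
python3 -m pendant '[{"twist":[0,0.1,0],"travel":[0,0,-0.04],"hand":5},{"twist":[0,0.222,0],"travel":[-0.002,0,-0.08],"hand":5},{"twist":[0,0.222,0],"travel":[-0.002,0,-0.08],"hand":5},{"twist":[0,0.222,0],"travel":[-0.002,0,-0.08],"hand":5},{"twist":[0,0.222,0],"travel":[-0.002,0,-0.08],"hand":5}]'
python3 - <<'E'
from h import *
st()
a=cv2.imread("pics/d1.png")
for i in range(2):
    b=ctrl.snapshot("side");cv2.imwrite(f"pics/d{2+i}.png",b)
# dark small blobs in region around scoop/funnel, side view
for n in("d1","d3"):
    b=cv2.imread(f"pics/{n}.png");m=(b.max(2)<62).astype(np.uint8)
    k,l,s,c=cv2.connectedComponentsWithStats(m)
    print(n,[(int(s[i,4]),c[i].round(0).tolist()) for i in range(1,k) if s[i,4]>6 and 240<c[i][0]<400 and 150<c[i][1]<270])
E
```

```text
clock: 22.82
position: [0.6248, 0.1148, 0.2756]
orientation: [0.836, 0.35, 0.39, -0.162]
wrist_force: [0.2, -0.2, -1.0]
gripper_width: 0.0121
grip_force: 88.2
22.82 grip [0.6147 0.1046 0.2877] yaw 45.4 z [ 0.538  0.544 -0.643] F [ 0.2 -0.2 -1. ] w 12.1 gf 88.2 q [ 1.01  0.12 -0.94  1.94 -0.89  0.72 -0.11]
d1 [(17, [333.0, 163.0]), (63, [283.0, 207.0]), (385, [294.0, 231.0]), (21, [327.0, 231.0]), (7, [324.0, 237.0])]
d3 [(17, [333.0, 163.0]), (152, [283.0, 203.0]), (385, [294.0, 231.0]), (9, [326.0, 227.0]), (20, [326.0, 234.0])]
```

```bash
python3 - <<'E'
from h import *
plan([pose(30,lz=.18),pose(5,lz=.2),((.60,.25,.26),45,0),((.4795,.3447,.22),-5.4,0)])
E
```

```text
tw [-0.004 -0.444  0.007] tr [-0.031  0.003  0.137] rows 1.9
-- [0.637 0.125 0.258] 45 30
tw [ 0.    -0.556 -0.   ] tr [-0.02  -0.     0.133] rows 2.3
-- [0.652 0.141 0.223] 45 5
tw [-0.    -0.111 -0.   ] tr [ 0.137 -0.38  -0.112] rows 2.0
-- [0.6  0.25 0.26] 45 0
tw [ 0.   -0.    0.56] tr [-0.03  -0.254  0.067] rows 2.4
tw [ 0.   -0.    0.56] tr [-0.135 -0.217  0.067] rows 2.4
-- [0.48  0.345 0.22 ] -5.4 0
```

```bash
python3 -m pendant '[{"twist":[0,-0.2,0],"travel":[-0.01,0,0.06],"hand":5},{"twist":[0,-0.444,0.007],"travel":[-0.028,0.003,0.137],"hand":5},{"twist":[0,-0.444,0.007],"travel":[-0.028,0.003,0.137],"hand":5}]'>/dev/null
python3 -m pendant '[{"twist":[0,-0.2,0],"travel":[-0.007,0,0.05],"hand":5},{"twist":[0,-0.4,0],"travel":[-0.014,0,0.09],"hand":5},{"twist":[0,-0.556,0],"travel":[-0.02,0,0.133],"hand":5},{"twist":[0,-0.556,0],"travel":[-0.02,0,0.133],"hand":5}]'>/dev/null
python3 -m pendant '[{"twist":[0,-0.05,0],"travel":[0.07,-0.19,-0.06],"hand":5},{"twist":[0,-0.111,0],"travel":[0.137,-0.38,-0.112],"hand":5},{"twist":[0,-0.111,0],"travel":[0.137,-0.38,-0.112],"hand":5},{"twist":[0,-0.111,0],"travel":[0.137,-0.38,-0.112],"hand":5}]'>/dev/null
python3 -m pendant '[{"twist":[0,0,0.2],"travel":[-0.01,-0.08,0],"hand":5},{"twist":[0,0,0.38],"travel":[-0.02,-0.17,0.04],"hand":5},{"twist":[0,0,0.56],"travel":[-0.03,-0.254,0.067],"hand":5},{"twist":[0,0,0.56],"travel":[-0.03,-0.254,0.067],"hand":5}]'>/dev/null
python3 -m pendant '[{"twist":[0,0,0.2],"travel":[-0.045,-0.08,0],"hand":5},{"twist":[0,0,0.38],"travel":[-0.09,-0.15,0.04],"hand":5},{"twist":[0,0,0.56],"travel":[-0.135,-0.217,0.067],"hand":5},{"twist":[0,0,0.56],"travel":[-0.135,-0.217,0.067],"hand":5},{"twist":[0,0,0.56],"travel":[-0.135,-0.217,0.067],"hand":5}]'
python3 - <<'E'
from h import *
st();plan([((.4795,.3447,.034),-5.4,0)])
E
```

```text
clock: 25.42
position: [0.4819, 0.3423, 0.2026]
orientation: [0.999, -0.047, -0.0, -0.001]
wrist_force: [-0.1, -0.4, -2.1]
gripper_width: 0.0121
grip_force: 88.2
25.43 grip [0.4819 0.3423 0.2213] yaw -5.4 z [-0.001  0.001 -1.   ] F [-0.1 -0.4 -2.1] w 12.1 gf 88.2 q [-0.24  0.38 -0.57  1.49  0.21  1.33 -2.49]
tw [-0.002  0.001 -0.001] tr [-0.008 -0.006  0.624] rows 3.0
-- [0.48  0.345 0.034] -5.4 0
```

```bash
python3 -m pendant '[{"twist":[0,0,0],"travel":[-0.008,-0.006,0.2],"hand":5},{"twist":[0,0,0],"travel":[-0.008,-0.006,0.4],"hand":5},{"twist":[0,0,0],"travel":[-0.008,-0.006,0.55],"hand":5},{"twist":[0,0,0],"travel":[-0.008,-0.006,0.62],"hand":5},{"twist":[0,0,0],"travel":[-0.008,-0.006,0.625],"hand":5}]'
python3 -m pendant '[{"twist":[0,0,0],"travel":[0,0,0.006],"hand":5},{"twist":[0,0,0],"travel":[0,0,0.006],"hand":5}]'
python3 -m pendant '[{"twist":[0,0,0],"travel":[0,0,0],"hand":25},{"twist":[0,0,0],"travel":[0,0,0],"hand":45},{"twist":[0,0,0],"travel":[0,0,0],"hand":45},{"twist":[0,0,0],"travel":[0,0,-0.2],"hand":45},{"twist":[0,0,0],"travel":[0,0,-0.6],"hand":45}]'
python3 - <<'E'
from h import *
st();plan([((.52,.05,.30),40,0)])
E
```

```text
clock: 26.05
position: [0.4786, 0.3447, 0.0135]
orientation: [0.999, -0.048, -0.002, -0.0]
wrist_force: [0.2, 0.5, -1.1]
gripper_width: 0.0122
grip_force: 88.2
clock: 26.3
position: [0.4782, 0.3464, 0.0136]
orientation: [0.999, -0.048, -0.001, -0.001]
wrist_force: [-0.0, 1.0, -1.9]
gripper_width: 0.012
grip_force: 88.2
clock: 26.92
position: [0.4769, 0.346, 0.1363]
orientation: [0.999, -0.047, -0.002, -0.0]
wrist_force: [1.3, 0.5, 0.2]
gripper_width: 0.0453
grip_force: 0.0
26.93 grip [0.4769 0.346  0.155 ] yaw -5.4 z [-0.004  0.001 -1.   ] F [1.3 0.5 0.2] w 45.3 gf 0.0 q [-0.25  0.43 -0.56  1.58  0.24  1.2  -2.52]
tw [-0.001  0.002 -0.504] tr [ 0.117  0.484 -0.242] rows 2.7
tw [-0.001  0.002 -0.504] tr [-0.079  0.492 -0.242] rows 2.7
-- [0.52 0.05 0.3 ] 40 0
```

```bash
python3 -m pendant '[{"twist":[0,0,-0.5],"travel":[0.117,0.484,-0.35],"hand":45},{"twist":[0,0,-0.5],"travel":[0.117,0.484,-0.35],"hand":45},{"twist":[0,0,-0.5],"travel":[0.117,0.484,-0.35],"hand":45},{"twist":[0,0,-0.5],"travel":[0.117,0.484,-0.35],"hand":45}]'>/dev/null
python3 -m pendant '[{"twist":[0,0,-0.5],"travel":[-0.079,0.492,-0.13],"hand":45},{"twist":[0,0,-0.5],"travel":[-0.079,0.492,-0.13],"hand":45},{"twist":[0,0,-0.5],"travel":[-0.079,0.492,-0.13],"hand":45},{"twist":[0,0,-0.5],"travel":[-0.079,0.492,-0.13],"hand":45}]'>/dev/null
python3 - <<'E'
from h import *
st();scoops();plan([((.486,-.4055,.18),-14.7,0)])
cv2.imwrite("pics/e1.png",ctrl.snapshot("side"))
# funnel check: dark throat + ball colour blobs near scoop L pan in the side view
E
```

```text
27.93 grip [0.5205 0.0464 0.2978] yaw 39.2 z [-0.001  0.001 -1.   ] F [-0.4  0.7 -0.5] w 44.7 gf 0.0 q [ 0.34  0.18 -0.56  1.55  0.1   1.44 -1.12]
13 [170.9 189.7] [0.5696 0.361  0.01  ] [6. 3.] ang -4.8
9 [166.4 191.9] [0.5632 0.3729 0.01  ] [2. 4.] ang 69.4
14 [417.7 198.9] [ 0.5583 -0.3187  0.01  ] [11.7  0.9] ang 17.8
96 [219.6 218.3] [0.4905 0.2193 0.034 ] [19.6  4.7] ang 14.3
99 [172. 223.] [0.4754 0.3454 0.034 ] [ 5.1 19.4] ang -5.5
105 [452.4 224.6] [ 0.4863 -0.4055  0.034 ] [ 5.3 19.6] ang -14.8
47 [434.9 249.8] [ 0.4191 -0.3634  0.01  ] [ 2.4 35.5] ang -11.1
57 [158.9 250.1] [0.4039 0.3827 0.01  ] [ 2.4 32.2] ang -3.9
50 [178.8 251.7] [0.4005 0.3289 0.01  ] [ 2.8 35.2] ang -9.5
52 [454.5 253.2] [ 0.411  -0.4167  0.01  ] [ 2.3 34.2] ang -16.1
15 [440.1 249.5] [ 0.4203 -0.3777  0.01  ] [3. 4.] ang 77.0
tw [-0.002  0.001  0.601] tr [-0.525  0.55   0.194] rows 3.8
tw [-0.002  0.001  0.601] tr [-0.217  0.729  0.195] rows 3.8
-- [ 0.486 -0.406  0.18 ] -14.7 0
```

The left scoop is empty and flat. On to the right one.

```bash
python3 -m pendant '[{"twist":[0,0,0.6],"travel":[-0.525,0.55,0],"hand":45},{"twist":[0,0,0.6],"travel":[-0.525,0.55,0],"hand":45},{"twist":[0,0,0.6],"travel":[-0.525,0.55,0],"hand":45},{"twist":[0,0,0.6],"travel":[-0.525,0.55,0.1],"hand":45},{"twist":[0,0,0.6],"travel":[-0.525,0.55,0.1],"hand":45}]'>/dev/null
python3 -m pendant '[{"twist":[0,0,0.6],"travel":[-0.217,0.729,0],"hand":45},{"twist":[0,0,0.6],"travel":[-0.217,0.729,0.1],"hand":45},{"twist":[0,0,0.6],"travel":[-0.217,0.729,0.29],"hand":45},{"twist":[0,0,0.6],"travel":[-0.217,0.729,0.29],"hand":45},{"twist":[0,0,0.6],"travel":[-0.217,0.729,0.29],"hand":45}]'>/dev/null
python3 - <<'E'
from h import *
st();scoops();plan([((.486,-.4055,.030),-14.7,0)])
E
```

```text
29.27 grip [ 0.4855 -0.4055  0.1751] yaw -14.6 z [-0.008  0.006 -1.   ] F [0.4 0.7 0.6] w 44.9 gf 0.0 q [ 0.77  0.46 -0.17  1.44  0.08  1.26 -1.24]
13 [170.8 189.6] [0.5698 0.3615 0.01  ] [2.8 7.2] ang -5.9
26 [287.9 191.7] [0.5708 0.0396 0.01  ] [ 3.6 10.4] ang -74.3
8 [416.9 196.5] [ 0.5648 -0.3165  0.01  ] [7.3 0.6] ang 17.2
19 [290.4 198.8] [0.5511 0.0323 0.01  ] [4. 4.] ang -4.7
97 [219.6 218.4] [0.4902 0.2192 0.034 ] [19.8  4.7] ang 14.4
98 [171.9 223.2] [0.4748 0.3455 0.034 ] [ 5.3 19.2] ang -6.1
45 [434.9 250.2] [ 0.4181 -0.3633  0.01  ] [ 2.4 35.5] ang -11.0
57 [158.8 250.1] [0.4038 0.3828 0.01  ] [ 2.2 33.4] ang -4.2
31 [180.1 246.3] [0.415  0.3264 0.01  ] [ 1.4 22.4] ang -6.1
45 [455.  252.2] [ 0.4139 -0.4179  0.01  ] [ 1.9 28.9] ang -15.4
15 [440.1 249.5] [ 0.4203 -0.3777  0.01  ] [3. 4.] ang 77.0
tw [-0.005  0.008  0.006] tr [0.001 0.008 0.49 ] rows 2.4
-- [ 0.486 -0.406  0.03 ] -14.7 0
```

```bash
python3 -m pendant '[{"twist":[0,0.006,0],"travel":[0.001,0.006,0.2],"hand":45},{"twist":[0,0.006,0],"travel":[0.001,0.006,0.37],"hand":45},{"twist":[0,0.006,0],"travel":[0.001,0.006,0.47],"hand":45},{"twist":[0,0.006,0],"travel":[0.001,0.006,0.49],"hand":45},{"twist":[0,0.006,0],"travel":[0.001,0.006,0.49],"hand":45}]'
python3 -m pendant '[{"twist":[0,0,0],"travel":[0,0,0],"hand":5},{"twist":[0,0,0],"travel":[0,0,0],"hand":5},{"twist":[0,0,0],"travel":[0,0,0],"hand":5},{"twist":[0,0,0],"travel":[0,0,0],"hand":5},{"twist":[0,0,0],"travel":[0,0,0],"hand":5}]' 90
python3 - <<'E'
from h import *
st()
plan([((.486,-.4055,.29),-14.7,0),((.46,.0,.33),10,0),((.60,.2,.30),45,0),pose(8,lz=.195)])
E
```

```text
clock: 29.95
position: [0.4889, -0.405, 0.0156]
orientation: [0.992, -0.124, 0.002, -0.0]
wrist_force: [-0.0, -0.5, 0.4]
gripper_width: 0.0453
grip_force: 0.0
clock: 30.58
position: [0.4879, -0.407, 0.0162]
orientation: [0.992, -0.126, 0.003, 0.0]
wrist_force: [0.5, 0.7, 6.3]
gripper_width: 0.0116
grip_force: 89.2
30.57 grip [ 0.4878 -0.4069  0.0349] yaw -14.4 z [ 0.005 -0.001 -1.   ] F [0.5 0.7 6.3] w 11.6 gf 89.2 q [ 0.76  0.59 -0.16  1.58  0.11  0.98 -1.25]
tw [-0.    -0.007  0.006] tr [-0.003 -0.003 -0.851] rows 4.1
-- [ 0.486 -0.406  0.29 ] -14.7 0
tw [ 0.     0.    -0.274] tr [-0.213 -0.643 -0.067] rows 3.3
tw [ 0.     0.    -0.274] tr [-0.071 -0.673 -0.067] rows 3.3
-- [0.46 0.   0.33] 10 0
tw [ 0.     0.    -0.778] tr [ 0.575 -0.576  0.1  ] rows 3.9
-- [0.6 0.2 0.3] 45 0
tw [0.    0.178 0.   ] tr [-0.011  0.262  0.25 ] rows 1.7
-- [0.651 0.14  0.225] 45 8
```

```bash
python3 -m pendant '[{"twist":[0,0,0],"travel":[0,0,-0.1],"hand":5},{"twist":[0,0,0],"travel":[0,0,-0.27],"hand":5},{"twist":[0,0,0],"travel":[0,0,-0.46],"hand":5},{"twist":[0,0,0],"travel":[0,0,-0.65],"hand":5},{"twist":[0,0,0],"travel":[0,0,-0.85],"hand":5}]'>/dev/null
python3 -m pendant '[{"twist":[0,0,-0.04],"travel":[-0.03,-0.08,-0.01],"hand":5},{"twist":[0,0,-0.1],"travel":[-0.08,-0.23,-0.02],"hand":5},{"twist":[0,0,-0.17],"travel":[-0.13,-0.4,-0.05],"hand":5},{"twist":[0,0,-0.24],"travel":[-0.18,-0.56,-0.067],"hand":5},{"twist":[0,0,-0.274],"travel":[-0.213,-0.643,-0.067],"hand":5}]'>/dev/null
python3 -m pendant '[{"twist":[0,0,-0.06],"travel":[-0.02,-0.15,-0.01],"hand":5},{"twist":[0,0,-0.12],"travel":[-0.04,-0.32,-0.02],"hand":5},{"twist":[0,0,-0.2],"travel":[-0.055,-0.49,-0.05],"hand":5},{"twist":[0,0,-0.274],"travel":[-0.071,-0.62,-0.067],"hand":5},{"twist":[0,0,-0.274],"travel":[-0.071,-0.673,-0.067],"hand":5}]'
python3 - <<'E'
from h import *
st();plan([((.60,.2,.30),45,0),pose(8,lz=.2)])
E
```

```text
clock: 32.45
position: [0.4582, 0.0009, 0.3102]
orientation: [0.996, 0.091, 0.002, 0.0]
wrist_force: [0.3, 0.4, -1.7]
gripper_width: 0.0114
grip_force: 88.1
32.45 grip [0.4581 0.0009 0.3289] yaw 10.4 z [ 0.004  0.    -1.   ] F [ 0.3  0.4 -1.7] w 11.4 gf 88.1 q [ 0.43  0.01 -0.5   1.64  0.01  1.48 -1.46]
tw [ 0.002 -0.005 -0.769] tr [ 0.584 -0.567  0.099] rows 3.9
-- [0.6 0.2 0.3] 45 0
tw [0.    0.178 0.   ] tr [-0.011  0.262  0.233] rows 1.7
-- [0.651 0.14  0.23 ] 45 8
```

```bash
python3 -m pendant '[{"twist":[0,0,-0.12],"travel":[0.09,-0.09,0],"hand":5},{"twist":[0,0,-0.28],"travel":[0.22,-0.22,0.02],"hand":5},{"twist":[0,0,-0.44],"travel":[0.36,-0.35,0.05],"hand":5},{"twist":[0,0,-0.6],"travel":[0.48,-0.47,0.09],"hand":5},{"twist":[0,0,-0.77],"travel":[0.584,-0.567,0.1],"hand":5}]'>/dev/null
python3 -m pendant '[{"twist":[0,0,0],"travel":[0,0,0],"hand":5},{"twist":[0,0.05,0],"travel":[0,0.08,0.08],"hand":5},{"twist":[0,0.12,0],"travel":[-0.005,0.17,0.16],"hand":5},{"twist":[0,0.178,0],"travel":[-0.011,0.262,0.233],"hand":5},{"twist":[0,0.178,0],"travel":[-0.011,0.262,0.233],"hand":5}]'>/dev/null
python3 - <<'E'
from h import *
st();plan([pose(8,lz=.178),pose(20,lz=.178)])
E
```

```text
33.7 grip [0.6525 0.1301 0.2255] yaw 44.3 z [ 0.098  0.094 -0.991] F [-0.2 -0.6 -1.2] w 11.8 gf 88.0 q [ 0.25  0.48 -0.66  1.38  0.24  1.25 -1.2 ]
tw [ 0.004  0.004 -0.015] tr [ 0.013 -0.027  0.061] rows 0.3
-- [0.651 0.14  0.208] 45 8
tw [-0.     0.267 -0.   ] tr [-0.005  0.    -0.096] rows 1.1
-- [0.645 0.134 0.235] 45 20
```

```bash
python3 -m pendant '[{"twist":[0,0,0],"travel":[0,0,0],"hand":5},{"twist":[0,0,0],"travel":[0,0,0.05],"hand":5},{"twist":[0,0,0],"travel":[0,0,0.05],"hand":5}]'>/dev/null
python3 - <<'E'
from h import *
st();plan([pose(8,lz=.178),pose(20,lz=.178)])
E
```

```text
34.08 grip [0.6526 0.1399 0.2123] yaw 45.0 z [ 0.099  0.099 -0.99 ] F [-0.9 -0.2 -2.2] w 12.2 gf 88.0 q [ 0.24  0.49 -0.66  1.4   0.25  1.22 -1.2 ]
tw [-0.    -0.001 -0.001] tr [-0.004 -0.003  0.014] rows 0.1
-- [0.651 0.14  0.208] 45 8
tw [-0.     0.267 -0.   ] tr [-0.005  0.    -0.096] rows 1.1
-- [0.645 0.134 0.235] 45 20
```

```bash
python3 -m pendant '[{"twist":[0,0.09,0],"travel":[-0.006,-0.003,-0.02],"hand":5},{"twist":[0,0.18,0],"travel":[-0.008,-0.003,-0.052],"hand":5},{"twist":[0,0.267,0],"travel":[-0.01,-0.003,-0.084],"hand":5},{"twist":[0,0.267,0],"travel":[-0.01,-0.003,-0.084],"hand":5}]'
python3 -m pendant '[{"twist":[0,0.07,0],"travel":[0,0,-0.027],"hand":5},{"twist":[0,0.14,0],"travel":[-0.001,0,-0.053],"hand":5},{"twist":[0,0.222,0],"travel":[-0.002,0,-0.08],"hand":5},{"twist":[0,0.222,0],"travel":[-0.002,0,-0.08],"hand":5},{"twist":[0,0.222,0],"travel":[-0.002,0,-0.08],"hand":5}]'
python3 -m pendant '[{"twist":[0,0.07,0],"travel":[0,0,-0.027],"hand":5},{"twist":[0,0.14,0],"travel":[-0.001,0,-0.053],"hand":5},{"twist":[0,0.222,0],"travel":[-0.002,0,-0.08],"hand":5},{"twist":[0,0.222,0],"travel":[-0.002,0,-0.08],"hand":5},{"twist":[0,0.222,0],"travel":[-0.002,0,-0.08],"hand":5}]'
python3 -m pendant '[{"twist":[0,0.1,0],"travel":[0,0,-0.04],"hand":5},{"twist":[0,0.222,0],"travel":[-0.002,0,-0.08],"hand":5},{"twist":[0,0.222,0],"travel":[-0.002,0,-0.08],"hand":5},{"twist":[0,0.222,0],"travel":[-0.002,0,-0.08],"hand":5},{"twist":[0,0.222,0],"travel":[-0.002,0,-0.08],"hand":5}]'>/dev/null
python3 - <<'E'
from h import *
st()
plan([pose(30,lz=.185),pose(5,lz=.205),((.60,.2,.30),45,0),((.46,.0,.33),10,0),((.4878,-.4069,.29),-14.4,0)])
E
```

```text
clock: 34.58
position: [0.6499, 0.1359, 0.2203]
orientation: [0.91, 0.375, 0.162, -0.065]
wrist_force: [0.7, -0.4, -2.3]
gripper_width: 0.012
grip_force: 88.1
clock: 35.2
position: [0.6438, 0.1314, 0.242]
orientation: [0.892, 0.369, 0.24, -0.099]
wrist_force: [0.5, 0.2, -1.9]
gripper_width: 0.0121
grip_force: 88.1
clock: 35.83
position: [0.6351, 0.1226, 0.2627]
orientation: [0.868, 0.359, 0.317, -0.13]
wrist_force: [0.3, 0.1, -2.4]
gripper_width: 0.0118
grip_force: 88.2
36.45 grip [0.6137 0.1022 0.2931] yaw 45.2 z [ 0.543  0.542 -0.642] F [ 0.4 -0.  -0.8] w 11.9 gf 88.2 q [ 1.12  0.13 -1.06  1.93 -0.86  0.72 -0.13]
tw [ 0.001 -0.446  0.002] tr [-0.028 -0.001  0.144] rows 1.9
-- [0.637 0.125 0.263] 45 30
tw [ 0.    -0.556 -0.   ] tr [-0.02  -0.     0.133] rows 2.3
-- [0.652 0.141 0.228] 45 5
tw [-0.    -0.111 -0.   ] tr [ 0.03  -0.262 -0.238] rows 1.7
-- [0.6 0.2 0.3] 45 0
tw [-0.    -0.     0.778] tr [-0.801  0.141 -0.1  ] rows 3.9
-- [0.46 0.   0.33] 10 0
tw [ 0.    -0.     0.271] tr [-0.072  0.676  0.067] rows 3.3
tw [ 0.    -0.     0.271] tr [0.072 0.676 0.067] rows 3.3
-- [ 0.488 -0.407  0.29 ] -14.4 0
```

```bash
python3 -m pendant '[{"twist":[0,-0.2,0],"travel":[-0.01,0,0.06],"hand":5},{"twist":[0,-0.446,0],"travel":[-0.028,0,0.144],"hand":5},{"twist":[0,-0.446,0],"travel":[-0.028,0,0.144],"hand":5}]'>/dev/null
python3 -m pendant '[{"twist":[0,-0.2,0],"travel":[-0.007,0,0.05],"hand":5},{"twist":[0,-0.4,0],"travel":[-0.014,0,0.09],"hand":5},{"twist":[0,-0.556,0],"travel":[-0.02,0,0.133],"hand":5},{"twist":[0,-0.556,0],"travel":[-0.02,0,0.133],"hand":5}]'>/dev/null
python3 -m pendant '[{"twist":[0,0,0],"travel":[0,-0.06,-0.12],"hand":5},{"twist":[0,-0.111,0],"travel":[0.03,-0.262,-0.238],"hand":5},{"twist":[0,-0.111,0],"travel":[0.03,-0.262,-0.238],"hand":5},{"twist":[0,-0.111,0],"travel":[0.03,-0.262,-0.238],"hand":5}]'>/dev/null
python3 -m pendant '[{"twist":[0,0,0.778],"travel":[-0.8,0.141,-0.1],"hand":5},{"twist":[0,0,0.778],"travel":[-0.8,0.141,-0.1],"hand":5},{"twist":[0,0,0.778],"travel":[-0.8,0.141,-0.1],"hand":5},{"twist":[0,0,0.778],"travel":[-0.8,0.141,-0.1],"hand":5},{"twist":[0,0,0.778],"travel":[-0.8,0.141,-0.1],"hand":5}]'>/dev/null
python3 -m pendant '[{"twist":[0,0,0.27],"travel":[-0.072,0.676,0.067],"hand":5},{"twist":[0,0,0.27],"travel":[-0.072,0.676,0.067],"hand":5},{"twist":[0,0,0.27],"travel":[-0.072,0.676,0.067],"hand":5},{"twist":[0,0,0.27],"travel":[-0.072,0.676,0.067],"hand":5}]'>/dev/null
python3 -m pendant '[{"twist":[0,0,0.27],"travel":[0.072,0.676,0.067],"hand":5},{"twist":[0,0,0.27],"travel":[0.072,0.676,0.067],"hand":5},{"twist":[0,0,0.27],"travel":[0.072,0.676,0.067],"hand":5},{"twist":[0,0,0.27],"travel":[0.072,0.676,0.067],"hand":5},{"twist":[0,0,0.27],"travel":[0.072,0.676,0.067],"hand":5}]'
python3 - <<'E'
from h import *
st();scoops();plan([((.4878,-.4069,.06),-14.4,0)])
E
```

```text
clock: 39.58
position: [0.4865, -0.4092, 0.269]
orientation: [0.992, -0.127, 0.0, -0.001]
wrist_force: [0.3, 0.8, -1.5]
gripper_width: 0.0119
grip_force: 88.3
39.58 grip [ 0.4865 -0.4092  0.2877] yaw -14.6 z [ 0.     0.001 -1.   ] F [ 0.3  0.8 -1.5] w 11.9 gf 88.3 q [ 0.83  0.41 -0.27  1.26  0.1   1.48 -1.25]
25 [288.3 191.5] [0.5713 0.0384 0.01  ] [3.3 9.2] ang -76.4
10 [417.8 199.5] [ 0.5565 -0.3189  0.01  ] [9.5 0.6] ang 17.4
23 [289.2 198.9] [0.5508 0.0354 0.01  ] [4. 8.] ang -86.2
96 [219.7 218.5] [0.49   0.2191 0.034 ] [19.8  4.7] ang 14.1
96 [172.  223.3] [0.4745 0.3454 0.034 ] [ 5.1 18.7] ang -6.6
10 [591.7 219.4] [ 0.511 -0.798  0.01 ] [0.8 8.6] ang -38.7
119 [465.6 243.9] [ 0.4351 -0.4396  0.034 ] [ 4.2 46.4] ang -9.9
53 [159.  249.4] [0.4056 0.3825 0.01  ] [ 2.3 31.3] ang -4.3
34 [179.9 247. ] [0.4133 0.3266 0.01  ] [ 1.4 22.4] ang -5.8
12 [175.7 264.3] [0.3666 0.3352 0.01  ] [0.9 9.5] ang -16.6
tw [-0.002 -0.001 -0.   ] tr [-0.    -0.001  0.762] rows 3.7
-- [ 0.488 -0.407  0.06 ] -14.4 0
```

```bash
python3 -m pendant '[{"twist":[0,0,0],"travel":[0,0,0.2],"hand":5},{"twist":[0,0,0],"travel":[0,0,0.4],"hand":5},{"twist":[0,0,0],"travel":[0,0,0.6],"hand":5},{"twist":[0,0,0],"travel":[0,0,0.76],"hand":5},{"twist":[0,0,0],"travel":[0,0,0.82],"hand":5}]' >/dev/null
python3 -m pendant '[{"twist":[0,0,0],"travel":[0,0,0.01],"hand":5},{"twist":[0,0,0],"travel":[0,0,0.02],"hand":5},{"twist":[0,0,0],"travel":[0,0,0.024],"hand":5}]'
python3 -m pendant '[{"twist":[0,0,0],"travel":[0,0,0],"hand":25},{"twist":[0,0,0],"travel":[0,0,0],"hand":45},{"twist":[0,0,0],"travel":[0,0,0],"hand":45},{"twist":[0,0,0],"travel":[0,0,-0.2],"hand":45},{"twist":[0,0,0],"travel":[0,0,-0.6],"hand":45}]'
python3 - <<'E'
from h import *
st();plan([((.47,-.12,.32),30,0),((.4964,-.0325,.22),52.2,0)])
E
```

```text
clock: 40.62
position: [0.4886, -0.4089, 0.0194]
orientation: [0.992, -0.126, 0.002, 0.001]
wrist_force: [-0.1, -0.3, -1.4]
gripper_width: 0.0121
grip_force: 88.3
clock: 41.25
position: [0.4867, -0.4077, 0.1405]
orientation: [0.992, -0.126, -0.0, -0.001]
wrist_force: [0.5, -0.8, 0.4]
gripper_width: 0.0449
grip_force: 0.0
41.25 grip [ 0.4867 -0.4077  0.1592] yaw -14.4 z [-0.     0.001 -1.   ] F [ 0.5 -0.8  0.4] w 44.9 gf 0.0 q [ 0.84  0.47 -0.26  1.46  0.13  1.23 -1.26]
tw [-0.001  0.    -0.494] tr [-0.146 -0.458 -0.267] rows 2.6
tw [-0.001  0.    -0.494] tr [ 0.037 -0.479 -0.268] rows 2.6
-- [ 0.47 -0.12  0.32] 30 0
tw [ 0.     0.    -0.493] tr [ 0.222 -0.209  0.333] rows 2.2
-- [ 0.496 -0.032  0.22 ] 52.2 0
```

```bash
python3 - <<'E'
from h import *
a=ctrl.snapshot("top");g=a.max(2)
print(proj("top",(*C,.149)),proj("top",(*C,.082)),proj("top",(*C,.035)))
print(g[186:212,277:305])
scoops(a)
E
```

```text
[288.7360322  193.34648196] [289.70392548 197.70392253] [290.32417908 200.49629464]
[[ 92  91  87  89  91  94  90  92  89  90  90  89  84  90  89  91  86  86
   86  86  87  83  87  86  90  88  85  88]
 [ 90  94  85  89  87  91  91  90  89  88  93  90  93  91  91  87  86  89
   86  91  91  89  88  87  95  85  89  88]
 [ 90  91  90  92  88  90  89  89  88  92  91  89  91  92  87  89  88  88
   89  91  88  88  85  87  90  83  90  87]
 [ 86  88  93  91  89  90  91  91  86  87  93  92  86  97  93  89  90  95
   88  88  89  86  88  90  84  89  86  89]
 [ 90  88  90  91  90  90  91  91  86  71  65  63  62  62  63  75  91  93
   87  90  86  85  84  85  87  83  84  89]
 [ 91  86  93  90  93  92  91  84  63  51  47  48  45  48  51  53  73  92
   89  88  86  89  85  86  85  88  89  85]
 [ 94  88  87  89  90  94  88  71  47  50  53  52  55  50  46  50  56  72
   80  84  87  86  85  86  87  89  84  91]
 [ 86  89  88  93  89  94  87  59  50  56  65  83  91  92  95  88  77  66
   77  85  82  88  87  88  86  87  88  87]
 [ 90  87  92  87  91  86  68  56  64  84  97 100 103 102 104  98  99  83
   77 
[... 1880 characters left out ...]
 90  86  88  87  89  88  83]
 [ 93  90  90  86  87  88  89  89  88  90  85  88  90  89  89  88  86  91
   92  90  89  88  87  90  89  91  85  86]]
20 [288.2 191.9] [0.5702 0.0389 0.01  ] [2.5 9.2] ang -78.9
11 [418.  199.9] [ 0.5554 -0.3195  0.01  ] [9.8 0.9] ang 19.0
28 [289.  198.9] [0.5508 0.0361 0.01  ] [4. 8.] ang -85.9
96 [219.7 218.5] [0.49   0.2191 0.034 ] [19.8  4.7] ang 14.1
97 [171.9 223.1] [0.4751 0.3455 0.034 ] [ 5.1 19.4] ang -6.8
44 [434.8 249. ] [ 0.4214 -0.3632  0.01  ] [ 2.5 35.4] ang -10.3
57 [158.8 250.6] [0.4025 0.3828 0.01  ] [ 2.2 33.4] ang -4.1
33 [180.  246.8] [0.4138 0.3265 0.01  ] [ 1.3 22.4] ang -6.1
47 [454.7 251.4] [ 0.4159 -0.4172  0.01  ] [ 1.9 30.1] ang -15.6
```

```bash
python3 - <<'E'
from h import *
for n in("top","side"):
    a0=cv2.imread(f"pics/{n}0.png");a=ctrl.snapshot(n)
    m=((a.max(2)<66)&(a0.max(2)>a.max(2).astype(int)+15)).astype(np.uint8)
    k,l,s,c=cv2.connectedComponentsWithStats(m)
    print(n,[(s[i,:].tolist(),ray(n,*c[i],.008).round(2)[:2].tolist()) for i in range(1,k) if 7<s[i,4]<400])
E
```

```text
top [([301, 144, 68, 23, 302], [0.67, -0.09]), ([364, 153, 9, 10, 60], [0.67, -0.18]), ([290, 162, 10, 4, 15], [0.65, 0.02]), ([558, 181, 13, 32, 67], [0.57, -0.73]), ([289, 197, 4, 5, 15], [0.55, 0.03]), ([157, 257, 1, 11, 11], [0.37, 0.39]), ([575, 390, 65, 10, 153], [0.05, -0.81])]
side [([349, 0, 11, 43, 198], [0.62, -1.89]), ([361, 0, 8, 3, 10], [0.59, -2.4]), ([444, 0, 14, 15, 125], [-0.02, -2.35]), ([361, 5, 5, 4, 10], [0.59, -2.24]), ([633, 53, 7, 2, 9], [-0.88, -1.55]), ([446, 64, 6, 9, 27], [0.11, -1.17]), ([590, 65, 23, 4, 57], [-0.62, -1.33]), ([636, 98, 3, 46, 87], [-0.54, -0.78]), ([297, 136, 6, 16, 82], [0.69, -0.42]), ([284, 144, 16, 26, 197], [0.7, -0.33]), ([579, 160, 13, 5, 25], [-0.24, -0.45]), ([331, 162, 7, 2, 14], [0.56, -0.32]), ([600, 164, 27, 36, 178], [-0.29, -0.36]), ([292, 171, 12, 18, 36], [0.66, -0.2]), ([345, 190, 9, 5, 10], [0.5, -0.18]), ([581, 192, 5, 4, 10], [-0.17, -0.28]), ([287, 196, 4, 5, 14], [0.66, -0.13]), ([601, 210, 22, 24, 213], [-0.2, -0.17]), ([316, 213, 12, 5, 39], [0.56, -0.07]), ([315, 219, 13, 4, 24], [0.56, -0.05]), ([320, 367, 20, 6, 23], [0.49, 0.33]), ([345, 374, 4, 9, 16], [0.45, 0.34])]
```

All balls are accounted for: two are visible through the throat and there are no strays on the bench. Next I fetch the funnel.

```bash
python3 -m pendant '[{"twist":[0,0,-0.494],"travel":[-0.146,-0.458,-0.35],"hand":50},{"twist":[0,0,-0.494],"travel":[-0.146,-0.458,-0.35],"hand":50},{"twist":[0,0,-0.494],"travel":[-0.146,-0.458,-0.35],"hand":50},{"twist":[0,0,-0.494],"travel":[-0.146,-0.458,-0.35],"hand":50}]'>/dev/null
python3 -m pendant '[{"twist":[0,0,-0.494],"travel":[0.037,-0.479,-0.18],"hand":50},{"twist":[0,0,-0.494],"travel":[0.037,-0.479,-0.18],"hand":50},{"twist":[0,0,-0.494],"travel":[0.037,-0.479,-0.18],"hand":50},{"twist":[0,0,-0.494],"travel":[0.037,-0.479,-0.18],"hand":50}]'>/dev/null
python3 -m pendant '[{"twist":[0,0,-0.493],"travel":[0.222,-0.209,0],"hand":50},{"twist":[0,0,-0.493],"travel":[0.222,-0.209,0.2],"hand":50},{"twist":[0,0,-0.493],"travel":[0.222,-0.209,0.333],"hand":50},{"twist":[0,0,-0.493],"travel":[0.222,-0.209,0.333],"hand":50},{"twist":[0,0,-0.493],"travel":[0.222,-0.209,0.333],"hand":50}]'>/dev/null
python3 - <<'E'
from h import *
st();plan([((.4964,-.0325,.1431),52.2,0)]);scoops()
E
```

```text
43.02 grip [ 0.4974 -0.0342  0.2184] yaw 52.0 z [ 0.002 -0.    -1.   ] F [0.7 0.3 0.5] w 50.2 gf 0.0 q [ 0.58  0.18 -0.64  1.74  0.11  1.26 -0.75]
tw [ 0.002 -0.001 -0.004] tr [ 0.002 -0.007  0.251] rows 1.2
-- [ 0.496 -0.032  0.143] 52.2 0
10 [171.  190.6] [0.5671 0.3606 0.01  ] [2.  5.8] ang -21.1
12 [417.5 198.5] [ 0.5593 -0.3182  0.01  ] [11.4  0.6] ang 16.7
96 [219.6 218.5] [0.4901 0.2192 0.034 ] [19.8  4.7] ang 14.6
101 [172.  222.9] [0.4756 0.3455 0.034 ] [ 5.3 19.6] ang -5.6
104 [452.2 224.1] [ 0.4875 -0.4052  0.034 ] [ 5.3 19.4] ang -14.4
16 [293.1 235.1] [0.4513 0.0222 0.01  ] [7. 2.] ang 8.3
46 [434.8 249.4] [ 0.4202 -0.3631  0.01  ] [ 2.5 36.3] ang -10.0
60 [158.8 250.7] [0.4022 0.3827 0.01  ] [ 2.5 33.4] ang -3.6
50 [178.7 252. ] [0.3997 0.3292 0.01  ] [ 2.9 35.2] ang -9.1
47 [454.7 251.5] [ 0.4156 -0.4171  0.01  ] [ 1.9 30.1] ang -15.7
13 [294.5 250.6] [0.4095 0.0175 0.01  ] [9.2 1.9] ang 7.1
18 [295.8 273.4] [0.3487 0.0123 0.01  ] [12.   1.4] ang 5.5
22 [296.6 288.8] [0.308  0.0093 0.01  ] [15.  1.] ang 4.4
```

Both used scoops are empty and flat. I'll grip the tab and lift.

```bash
python3 -m pendant '[{"twist":[0,0,0],"travel":[0.002,-0.004,0.13],"hand":50},{"twist":[0,0,0],"travel":[0.002,-0.004,0.245],"hand":50},{"twist":[0,0,0],"travel":[0.002,-0.004,0.245],"hand":50},{"twist":[0,0,0],"travel":[0.002,-0.004,0.245],"hand":50}]'
python3 -m pendant '[{"twist":[0,0,0],"travel":[0,0,0],"hand":5},{"twist":[0,0,0],"travel":[0,0,0],"hand":5},{"twist":[0,0,0],"travel":[0,0,0],"hand":5},{"twist":[0,0,0],"travel":[0,0,0],"hand":5},{"twist":[0,0,0],"travel":[0,0,0],"hand":5}]' 70
python3 -c "
from h import *
st()"
python3 -m pendant '[{"twist":[0,0,0],"travel":[0,0,-0.05],"hand":5},{"twist":[0,0,0],"travel":[0,0,-0.15],"hand":5},{"twist":[0,0,0],"travel":[0,0,-0.25],"hand":5},{"twist":[0,0,0],"travel":[0,0,-0.25],"hand":5}]'
python3 - <<'E'
from h import *
st();plan([((.4500,-.2512,.21),52.6,0),((.4500,-.2512,.11),52.6,0)])
E
```

```text
clock: 43.58
position: [0.4977, -0.0318, 0.1276]
orientation: [0.898, 0.44, 0.002, 0.001]
wrist_force: [-0.1, 0.4, 0.1]
gripper_width: 0.0498
grip_force: 0.0
clock: 44.2
position: [0.4965, -0.0312, 0.1257]
orientation: [0.898, 0.44, 0.001, 0.001]
wrist_force: [-2.0, 2.5, 5.4]
gripper_width: 0.0121
grip_force: 69.8
44.2 grip [ 0.4964 -0.0312  0.1444] yaw 52.2 z [ 0.002 -0.    -1.   ] F [-2.   2.5  5.4] w 12.1 gf 69.8 q [ 0.56  0.25 -0.64  1.84  0.17  1.11 -0.8 ]
clock: 44.7
position: [0.4977, -0.0317, 0.2032]
orientation: [0.898, 0.44, 0.002, 0.002]
wrist_force: [0.9, -0.2, -0.4]
gripper_width: 0.0124
grip_force: 68.8
44.7 grip [ 0.4976 -0.0316  0.2219] yaw 52.2 z [ 0.006 -0.002 -1.   ] F [ 0.9 -0.2 -0.4] w 12.4 gf 68.8 q [ 0.58  0.17 -0.65  1.73  0.11  1.26 -0.75]
tw [ 0.007 -0.003 -0.009] tr [-0.676  0.323  0.04 ] rows 3.6
-- [ 0.45  -0.251  0.21 ] 52.6 0
tw [0. 0. 0.] tr [ 0.    -0.     0.333] rows 1.6
-- [ 0.45  -0.251  0.11 ] 52.6 0
```

```bash
python3 -m pendant '[{"twist":[0,0,0],"travel":[-0.17,0.08,0],"hand":5},{"twist":[0,0,0],"travel":[-0.36,0.17,0],"hand":5},{"twist":[0,0,0],"travel":[-0.55,0.26,0.02],"hand":5},{"twist":[0,0,-0.009],"travel":[-0.676,0.323,0.04],"hand":5},{"twist":[0,0,-0.009],"travel":[-0.676,0.323,0.04],"hand":5}]'>/dev/null
python3 -m pendant '[{"twist":[0,0,0],"travel":[0,0,0],"hand":5},{"twist":[0,0,0],"travel":[0,0,0.07],"hand":5},{"twist":[0,0,0],"travel":[0,0,0.15],"hand":5},{"twist":[0,0,0],"travel":[0,0,0.2],"hand":5},{"twist":[0,0,0],"travel":[0,0,0.2],"hand":5}]'>/dev/null
python3 - <<'E'
from h import *
st();plan([((.4502,-.2512,.096),52.6,0)])
a=ctrl.snapshot("top");m=(abs(a.astype(int)-[100,105,105]).max(2)<400)
def ring(n,im,c,z):
    # compare bright stand-colour/greys along vertical cut not needed: print rows across throat
    p=proj(n,(*c,z)).round().astype(int);return p
s0=np.array([.4955,-.1868])
z=.15-.035
p=ring("top",a,s0,z);print(p)
print(a.max(2)[p[1]-8:p[1]+16,p[0]-14:p[0]+12])
E
```

```text
45.95 grip [ 0.4483 -0.2499  0.1462] yaw 52.7 z [-0.     0.001 -1.   ] F [ 0.6 -0.4 -0.6] w 12.3 gf 68.7 q [ 0.86  0.26 -0.47  1.8   0.13  1.11 -0.31]
tw [-0.001 -0.001  0.003] tr [0.    0.008 0.167] rows 0.8
-- [ 0.45  -0.251  0.096] 52.6 0
[375 216]
[[ 87  90  91  95  86  86  86  85  90  89  92  85  90  92  93  88  92  90
   88  85  88  86  87  89  91  88]
 [ 87  89  87  88  90  89  91  89  92  89  89  89  86  88  88  88  88  89
   89  89  88  85  90  88  86  89]
 [ 89  92  91  88  85  86  86  89  88  88  90  86  78  71  61  73  84  89
   92  91  94  87  88  88  86  89]
 [ 88  88  87  87  91  89  88  86  89 101 109 106 115 103  74  59  57  72
   87  86  85  87  88  88  87  88]
 [ 92  85  87  86  89  91  95  89 102 129 142 139 146 144 137 126  85  54
   70  89  87  86  87  86  84  87]
 [ 88  88  90  86  88  86  86  98 118 148 153 150 149 151 148 148 127  83
   53  69  86  88  87  86  86  86]
 [ 88  82  89  87  84  89  89 106 134 149 153 149 149 148 151 152 148 122
   57  65  90  88  83  88  91  85]
 [ 89  87  89  89  87  90  92 105 133 148 150 151 152 149 148 152 153 132
   81  52  
[... 1068 characters left out ...]
83  86  85
   87  82  86  85  85  86  87  88]
 [ 88  85  82  88  86  90  87  86  83  88  88  90  89  88  86  87  84  88
   85  90  84  86  89  88  83  91]
 [ 87  87  84  86  87  87  88  88  91  86  87  86  88  87  84  84  87  86
   85  87  84  88  84  86  87  83]
 [ 89  87  89  85  90  88  88  83  85  89  86  86  86  88  84  87  84  86
   85  82  88  86  84  83  85  83]
 [ 88  89  87  84  87  90  89  86  80  86  87  91  85  85  84  82  84  84
   88  86  87  87  86  90  87  88]
 [107  84  86  85  84  90  86  91  86  84  87  87  83  84  85  82  83  87
   88  88  85  85  87  86  86  88]
 [136 107  85  86  86  87  88  86  86  85  80  89  91  89  83  89  86  86
   87  88  84  87  85  88  87  87]]
```

The throat lies on the stand's axis to within about 2 mm. Lowering.

```bash
python3 -m pendant '[{"twist":[0,0,0],"travel":[0,0.005,0.06],"hand":5},{"twist":[0,0,0],"travel":[0,0.005,0.11],"hand":5},{"twist":[0,0,0],"travel":[0,0.005,0.15],"hand":5},{"twist":[0,0,0],"travel":[0,0.005,0.16],"hand":5},{"twist":[0,0,0],"travel":[0,0.005,0.16],"hand":5}]'
python3 -c "
from h import *
st()"
python3 -m pendant '[{"twist":[0,0,0],"travel":[0,0,0.006],"hand":5},{"twist":[0,0,0],"travel":[0,0,0.01],"hand":5},{"twist":[0,0,0],"travel":[0,0,0.01],"hand":5}]'
python3 -c "
from h import *
st()"
```

```text
clock: 46.62
position: [0.4499, -0.252, 0.0803]
orientation: [0.896, 0.443, 0.001, 0.0]
wrist_force: [-0.6, 0.0, -0.8]
gripper_width: 0.0121
grip_force: 68.8
46.62 grip [ 0.4499 -0.252   0.099 ] yaw 52.6 z [ 0.001 -0.    -1.   ] F [-0.6  0.  -0.8] w 12.1 gf 68.8 q [ 0.84  0.32 -0.46  1.84  0.17  1.01 -0.34]
clock: 47.0
position: [0.4503, -0.252, 0.0778]
orientation: [0.896, 0.443, 0.001, 0.001]
wrist_force: [-0.2, 0.1, 1.3]
gripper_width: 0.0122
grip_force: 69.1
47.0 grip [ 0.4503 -0.252   0.0965] yaw 52.6 z [ 0.002 -0.001 -1.   ] F [-0.2  0.1  1.3] w 12.2 gf 69.1 q [ 0.84  0.32 -0.46  1.85  0.17  1.01 -0.34]
```

Contact at the expected height, so I release, retreat and verify.

```bash
python3 -m pendant '[{"twist":[0,0,0],"travel":[0,0,0],"hand":20},{"twist":[0,0,0],"travel":[0,0,0],"hand":35},{"twist":[0,0,0],"travel":[0,0,0],"hand":50},{"twist":[0,0,0],"travel":[0,0,0],"hand":50}]'>/dev/null
python3 -m pendant '[{"twist":[0,0,0],"travel":[0,0,-0.1],"hand":50},{"twist":[0,0,0],"travel":[0,0,-0.3],"hand":50},{"twist":[0,0,0],"travel":[0,0,-0.6],"hand":50},{"twist":[0,0,0],"travel":[-0.2,0.2,-0.7],"hand":50},{"twist":[0,0,0],"travel":[-0.2,0.2,-0.7],"hand":50}]'
python3 - <<'E'
from h import *
st();a=ctrl.snapshot("top");b=ctrl.snapshot("side");scoops(a)
# funnel vs initial picture
for n,im,(r0,r1,c0,c1) in(("top",a,(190,245,350,392)),("side",b,(150,215,325,375))):
    i0=cv2.imread(f"pics/{n}0.png");t=i0[r0+6:r1-6,c0+6:c1-6]
    q=cv2.matchTemplate(im[r0:r1,c0:c1],t,cv2.TM_CCOEFF_NORMED);print(n,cv2.minMaxLoc(q)[1::2],"expect (6,6)")
# balls in the jar
p=proj("top",(*C,.035)).round().astype(int);g=a.max(2)[p[1]-10:p[1]+10,p[0]-11:p[0]+12];print(p);print(g)
E
```

```text
clock: 48.12
position: [0.461, -0.3385, 0.29]
orientation: [0.897, 0.443, 0.001, 0.002]
wrist_force: [-0.1, 0.2, 0.3]
gripper_width: 0.0501
grip_force: 0.0
48.12 grip [ 0.4609 -0.3384  0.3087] yaw 52.5 z [ 0.004 -0.003 -1.   ] F [-0.1  0.2  0.3] w 50.1 gf 0.0 q [ 0.92  0.27 -0.43  1.41  0.12  1.48 -0.16]
130 [287.9 194.1] [0.5599 0.0384 0.034 ] [12.9 17.7] ang -54.8
10 [417.8 199.5] [ 0.5565 -0.3189  0.01  ] [9.5 0.6] ang 17.4
8 [295.2 201. ] [0.5453 0.0187 0.01  ] [1.4 4.2] ang -41.9
46 [290.5 207.6] [0.5268 0.0312 0.01  ] [ 6.7 19.4] ang -79.0
95 [219.6 218.4] [0.4903 0.2192 0.034 ] [19.6  4.7] ang 14.0
99 [172.  222.9] [0.4754 0.3453 0.034 ] [ 5.1 19.4] ang -6.2
44 [434.8 249. ] [ 0.4214 -0.3632  0.01  ] [ 2.5 35.4] ang -10.3
56 [158.9 249.6] [0.4052 0.3827 0.01  ] [ 2.3 32.4] ang -4.2
9 [551.2 237.4] [ 0.4591 -0.683   0.01  ] [0.8 8. ] ang -33.1
32 [179.9 247.2] [0.4127 0.3267 0.01  ] [ 1.3 22.4] ang -5.8
top (0.935258686542511, (6, 6)) expect (6,6)
side (0.36080512404441833, (6, 6)) expect (6,6)
[290 200]
[[110 107  98  85  57  49  50  53  50  54  51  56  49  46  51  47  46  67

[... 1166 characters left out ...]
 91  95  81  52  78]
 [ 59  74  98  95  85  79  94  96 102 102 103 103 104 105  93  59  63  86
   97  86  58  55  86]
 [ 77  65  86 100  94  96 100 105 104 102  94  74  69  71  83  95  99 102
   92  65  51  68 102]
 [ 98  68  59  78  98 105 105  95  93  98  78  62  71  80  96 102 103  86
   63  53  59  88 114]
 [110  87  59  55  71  90 104 104  98 101  98  99  95  99 106  96  82  60
   46  48  80 113 118]
 [113 109  81  47  51  58  68  78  95  99  96  98  94  83  76  68  52  53
   51  70  98 115 115]
 [112 114 103  65  49  46  45  54  61  66  65  66  64  60  46  55  49  54
   76 104 117 116 105]
 [102 115 116 108  85  61  55  47  42  51  52  53  50  44  46  53  69  88
  109 115 114 105  79]]
```

```bash
python3 -c "
from bench import ctrl
print(ctrl.close_job())"
```

```text
the job is handed in; nothing more can be done
None
```

The job is handed in: all four balls show in the open jar, the funnel is back in its ring stand, the cover is loosened to its stop and swung about 1.67 rad to the right, and both emptied scoops were set back flat on the bench; the hand-in call returned no verdict.

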